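Free the jammed knob feeder and fill the nested cups

TASK

First nest the three grey cups upright on the bench in size order: the middle one inside the wide one, the slim tall one inside that. Then free the jammed feeder: push the large knob that is wedged in its mouth back up the slope until it is clear of the mouth, and move it across into the side bay next to the mouth, to lie there flat at the bottom. Then put every small knob, those that slide down into the outlet lane and any strays standing on the bench, into the slim cup, and leave the other things on the bench where they are.

Things in the scene. Friction and masses are not known exactly. Their poses are not given: they have to be found in the camera images.
- chute: Feeder fixed to the bench: slippery white floor sloping 15 degrees, aluminium walls 6 mm high (square to the floor), 5 mm thick. Origin on the bench under the mouth, z up, +y level towards the uphill end, +x across, away from the robot. Floor height = 45 mm + 0.268 y. Upper lane y 60 to 164 mm, then a chamber y 0 to 55 mm that widens to x = 60 mm on the +x side only, then mouth, outlet lane and bay.
- mouth (a point): Centre of the mouth, on the chute floor, at chute y = 0; the mouth is 32 mm wide (x -16 to +16 mm). Axes as those of chute. What is let go on the floor slides downhill until something stops it.
- bay (a point): Point on the floor of the side bay, under the middle of the large knob when that rests against the bay's bottom wall. The bay is a pocket beside the outlet lane on its +x side, chute x 21 to 60 mm, open uphill into the chamber, bottom wall at y about -39 mm; the 5 mm wall between bay and lane ends at the mouth.
- outlet (a point): Point on the floor of the outlet lane, under the middle of a small knob resting against the end stop (10 mm high). The lane runs straight downhill from the mouth, 32 mm wide.
- bigknob_mid (a point): Middle (half-way up) of the large knob: aluminium cylinder, diameter 36 mm, height 28 mm, about 110 g, standing flat on the sloping floor. Too wide for the mouth, it starts wedged there between the end of the bay's wall and the chute's -x wall, its middle about 8 mm uphill of the mouth, and holds the small knobs back. z is its own axis, square to the floor.
- knob0_mid (a point): Middle (half-way up) of a small knob: aluminium cylinder, diameter 26 mm, height 24 mm, about 60 g. Starts in the row uphill of the large knob and slides down into the outlet lane once the mouth is free; when the lowest is taken, the rest slide after it.
- knob1_mid (a point): Middle (half-way up) of a small knob: aluminium cylinder, diameter 26 mm, height 24 mm, about 60 g. Starts in the row uphill of the large knob and slides down into the outlet lane once the mouth is free; when the lowest is taken, the rest slide after it.
- knob2_mid (a point): Middle (half-way up) of a small knob: aluminium cylinder, diameter 26 mm, height 24 mm, about 60 g. Starts in the row uphill of the large knob and slides down into the outlet lane once the mouth is free; when the lowest is taken, the rest slide after it. Not always there (then it reads None).
- knob3_mid (a point): Middle (half-way up) of a small knob: aluminium cylinder, diameter 26 mm, height 24 mm, about 60 g. A stray that starts standing on the bench. Not always there (then it reads None).
- knob4_mid (a point): Middle (half-way up) of a small knob: aluminium cylinder, diameter 26 mm, height 24 mm, about 60 g. A stray that starts standing on the bench. Not always there (then it reads None).
- cupL_mid (a point): Centre, half-way up, of the wide low cup: grey plastic, rim diameter 100 mm, height 45 mm (so this point is 22.5 mm above its underside), wall 4 mm, floor 4 mm, about 220 g, open at the top. It need not be moved. z is up.
- cupM_mid (a point): Centre, half-way up, of the middle cup: rim diameter 68 mm (foot 64 mm), height 70 mm (this point 35 mm above its underside), wall 3 mm, floor 4 mm, about 80 g. Standing in the wide cup it sticks out 29 mm.
- cupS_mid (a point): Centre, half-way up, of the slim tall cup: rim diameter 54 mm (foot 50 mm), height 130 mm (this point 65 mm above its underside), wall 3 mm, floor 4 mm, about 70 g; bore 48 mm at the rim, 44 mm at the floor. Standing in the middle cup it sticks out 64 mm.
- driver_grip (a point): Handle of a screwdriver, 160 mm long, bystander.
- adaptor_mid (a point): Middle of a small brass coaxial adaptor, 30 mm long, bystander.
Things that resemble listed ones, but are neither listed nor needed, are in the scene too. Leave any yellow look-alike of the part that bears cupM_mid alone.

How it is judged (in metres and radians):
On the way, in this order (a step that is already met when the one before it is completed fails the run):
1. the cups are nested upright: middle in wide, slim in middle (horizontal distance between cupM_mid and cupL_mid below 0.02 m and z of cupM_mid in the frame of cupL_mid between 0.008 and 0.025 m and horizontal distance between cupS_mid and cupM_mid below 0.014 m and z of cupS_mid in the frame of cupM_mid between 0.026 and 0.043 m and height (world z) of cupL_mid below 0.032 m and angle between each of cupL_mid, cupM_mid, cupS_mid's own z axis and vertical below 0.15 rad), for 0.3 s.
2. the large knob has been pushed back up the slope, clear of the mouth, at least 8 mm from where it was wedged (y of bigknob_mid in the frame of chute between 0.016 and 0.09 m and x of bigknob_mid in the frame of chute between -0.03 and 0.06 m and z of bigknob_mid in the frame of chute below 0.11 m), for 0.05 s.
3. the large knob lies in the side bay (x of bigknob_mid in the frame of chute between 0.028 and 0.053 m and y of bigknob_mid in the frame of chute between -0.036 and -0.01 m and z of bigknob_mid in the frame of chute below 0.062 m), for 0.2 s.
At the end, for the whole second after the job is handed in: Cups upright on the bench (0.15 rad), middle on the floor of wide (within 20 mm of centre), slim on the floor of middle (14 mm); the large knob lies flat and still on the floor of the side bay; every small knob present is inside the slim cup, its middle below the rim (all of step 1 and all of step 3 and horizontal distance between each of knob0_mid, knob1_mid, knob2_mid, knob3_mid, knob4_mid and cupS_mid below 0.026 m and z of knob0_mid in the frame of cupS_mid between -0.064 and 0.065 m and distance between each of knob0_mid, knob1_mid, knob2_mid, knob3_mid, knob4_mid and cupS_mid below 0.075 m and z of knob1_mid in the frame of cupS_mid between -0.064 and 0.065 m and z of knob2_mid in the frame of cupS_mid between -0.064 and 0.065 m and z of knob3_mid in the frame of cupS_mid between -0.064 and 0.065 m and z of knob4_mid in the frame of cupS_mid between -0.064 and 0.065 m and angle between bigknob_mid's own z axis and vertical below 0.4 rad and linear speed of each of bigknob, cupS below 0.02 m/s); the robot touches nothing.
It fails at once if a bystander (screwdriver, adaptor) is moved more than 40 mm (distance of any of driver_grip, adaptor_mid from where it was at the start of the episode above 0.04 m).
Of knob2, knob3, knob4 only 1 to 3 are there at a start; the rules pass over those that are not, and their reading is None.
At some moment in a run one of cupL, knob3, knob4 may be knocked a few centimetres aside while the robot is not near it.
It also fails if it takes over 208 s, if anything falls off the work surface, if the arm or the gripper's body presses on something with over 40 N, if the wrist force passes 120 N, or if a joint passes its speed limit or range.

ROBOT

A 6-joint arm with a two-finger parallel gripper is mounted at the origin on the work surface. World frame = base frame: x ahead of the robot, y to its left, z up, the work surface at z = 0. Lengths are in m, angles in degrees, forces in N, time in s.
With the tool pointing down it reaches from about 0.325 to 0.9 m from the base axis. Payload 3.5 kg.
Tool frame: the origin (TCP) lies on the centre line of the jaws, within the pads' length; the fingertips stand 8 mm ahead of it and the grasp point (between the pads) lies 11 mm behind it; z points along the fingers, y is the line along which they close (so a half turn about z gives the same grasp; the last joint's range is limited). The gripper opens to 85 mm and grips with 20 to 120 N. Pads are 22 mm wide; open, the fingers measure 114 mm over their backs; the gripper's body (76 mm by 85 mm) begins 54 mm behind the grasp point. The pads swing forward as they close: fully open they stand 13 mm farther back than shut.
Start: joints at [58.934, 15.837, -1.513, 72.651, 0, 84.076], TCP at [0.266, 0.566, 0.239] pointing down, gripper open.
Joint ranges: [-178.77, 178.77], [-48.84, 107.48], [-61.69, 71.31], [-111.58, 123.2], [-90, 87.43], [-180, 180]. Speed limits (degrees/s): [147.25, 147.25, 180, 180, 180, 180].

INTERFACE

Orientations are given as [roll, pitch, yaw] about the fixed x, y, z axes, in that order (R = Rz(yaw) Ry(pitch) Rx(roll)).
In Python, from cell import status, eyes, env gives the robot as it stands.
- The arm moves only by the shell command python3 -m crank 'ROWS' [OPENING] [FORCE]. ROWS is JSON, a list of rows, each an object of numbers: "x", "y", "z": the shift along the tool's x, y, z in mm; "wx", "wy", "wz": the turn, a rotation vector about the tool's x, y, z in rad. A call has 1 to 12 rows; each row is the pose to reach, as a shift and turn from the pose commanded when the call began, along the tool's axes at that moment; what a row does not reach only later rows make up. A row lasts 1/10 s, in which the tool goes at most 50 mm and 8.59 degrees, less where a joint would pass 70% of its speed; a pose out of reach is approached as far as the arm can. A call with a gripper value outside its range is refused whole. OPENING is the opening, from 0 (shut) to 1 (fully open), set as the call begins (- or left out, the last holds). The fingers move at their own pace and stop on an object; FORCE is the grip in N (left out, the last holds). Time passes only in rows, so rows that repeat a pose let the fingers close. It gives the time, the measured TCP pose, the force, the opening and the grip force at its end, in the units of the state.
- status.get_obs(): the state, without advancing time (a new reading comes with each control period).
- eyes.camera(name): name is "side" or "top" or "wrist"; returns a dict with "image" (420x560x3 uint8, red, green, blue), "fx", "fy", "cx", "cy" (pixels), "rvec" (rotation vector, rad) and "tvec" (3), from world to camera coordinates, as OpenCV has them. Camera axes: x right, y down, z forward; pixel columns grow to the right and rows downward; lengths in m; the calibration is good to about 2 mm. The wrist camera is an equidistant fisheye: a pixel r from the principal point sees the ray r / f radians off the axis. A picture is of the moment at which its call begins. There is no depth.
- env.hand_in(): hands the job in; it is judged then, once.
Trained networks look in the newest picture that a camera, given by its name, has taken for a name from the list of things; names that differ only in an ending like _2 or _b are one class to them, and where a whole thing is asked for, a point or a joint stands for the part that bears it (a point fixed in the world has none). Each returns a list of dicts, best first, with "score" (0 to 1); they miss things now and then, are a little off and sometimes report something else, mostly with a low value. They report only what shows in the picture. A call takes as long as a camera call. They do not tell look-alikes from the thing itself.
- eyes.silhouettes(camera, name): "pixels" (420x560 bool, what is visible of it) and "box" ([centre column, centre row, width, height] in pixels, round what is visible of it).
The state is a dict: "t": time; "joint_positions": joint angles; "dq": joint speeds; "joint_efforts": joint torques, N m; "eef_pos": TCP position; "tcp_rot": TCP orientation; "ft_force": force on the tool from outside, world axes, zero at the start; "wrist_torque": the same for the moment, N m; "width": opening from 0.0 (shut) to 1.0 (fully open); "finger_force": force on a finger pad.
Only numpy, scipy, OpenCV 4.12 (cv2) and the standard library are available. Lean on these libraries where they do the work, as an engineer would, in place of code of your own. Each camera call takes 0.05 s, during which the arm holds its last target. There are 200 camera calls.

## Working session

There is one attempt and no reset: what is moved stays moved. The work goes in short steps, Python scripts to look and compute and a shell command to move; the robot and the scene stay as the last step left them, time stands still between calls to the robot, and variables do not carry over. Pictures are saved under pics/ and viewed, at most 14 in all, crops included, and the job is handed in when it is done.

```bash
ls; mkdir -p pics; python3 - <<'E'
from cell import status,eyes,env
import cv2
print(status.get_obs())
for n in ["top","side"]:
    c=eyes.camera(n); cv2.imwrite(f"pics/{n}0.png",c["image"][:,:,::-1])
    print(n,c["fx"],c["fy"],c["cx"],c["cy"],c["rvec"],c["tvec"])
E
```

```text
pics
{'t': 0.0, 'joint_positions': array([ 5.89331427e+01,  1.58807072e+01, -1.59766736e+00,  7.26497694e+01,
       -7.29929441e-04,  8.40776144e+01]), 'dq': array([-0.0302398 , -0.05099666,  0.05438118,  0.05435721,  0.06118213,
        0.04919543]), 'joint_efforts': array([-3.30551975e-04, -4.45505476e+01,  2.95203727e+01,  1.62557251e-02,
       -1.69130954e-04,  5.52278308e-06]), 'eef_pos': array([0.26516611, 0.56513014, 0.23813457]), 'tcp_rot': array([-1.79872465e+02, -1.24959994e-02,  1.54855515e+02]), 'ft_force': array([-0.40735285, -0.54376225, -0.40679193]), 'wrist_torque': array([-0.02745469,  0.03174435,  0.08656279]), 'finger_force': 0.0, 'width': 1.00184241932806}
top 506.7408267826295 506.7408267826295 277.5330453816441 208.02254468031927 [ 2.1706689  -2.13687901  0.13944411] [-0.05825476  0.54730059  1.13537904]
side 493.77876133058504 493.77876133058504 283.3694516166056 205.133270762613 [ 0.12272296 -2.74766601  1.40582961] [0.55191031 0.1311776  1.25327481]
```

View pics/top0.png

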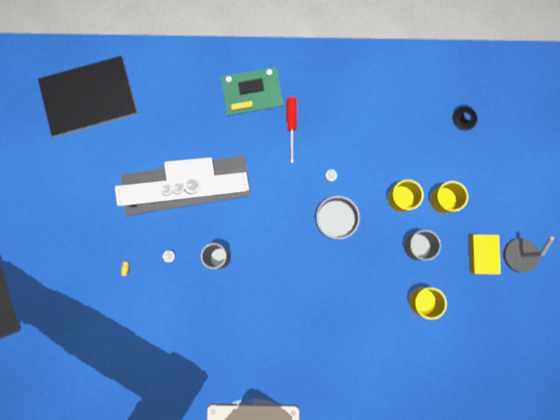

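View pics/side0.png

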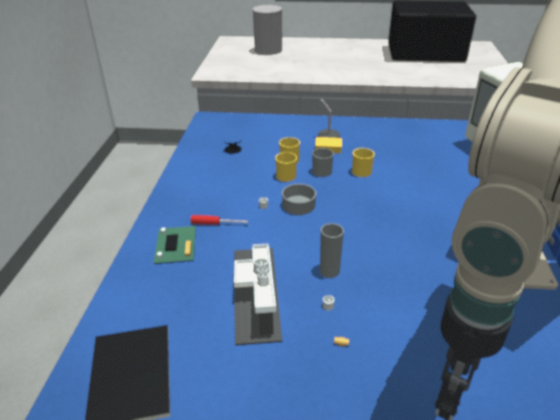

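```bash
cat > h.py <<'E'
import numpy as np, cv2, sys
from scipy.spatial.transform import Rotation as R
from cell import status,eyes,env
def ray(c,u,v,fish=False):
    Rm=cv2.Rodrigues(np.array(c["rvec"],float))[0]; t=np.array(c["tvec"],float)
    a=np.array([(u-c["cx"])/c["fx"],(v-c["cy"])/c["fy"]])
    if fish:
        r=np.linalg.norm(a)+1e-12; d=np.r_[a/r*np.sin(r),np.cos(r)]
    else: d=np.r_[a,1]
    return -Rm.T@t, Rm.T@d
def onz(c,u,v,z,fish=False):
    o,d=ray(c,u,v,fish); return o+d*(z-o[2])/d[2]
def px(c,P,fish=False):
    Rm=cv2.Rodrigues(np.array(c["rvec"],float))[0]; p=Rm@np.array(P)+np.array(c["tvec"],float)
    if fish:
        r=np.linalg.norm(p[:2]); a=np.arctan2(r,p[2])*p[:2]/(r+1e-12)
    else: a=p[:2]/p[2]
    return np.array([c["cx"]+c["fx"]*a[0],c["cy"]+c["fy"]*a[1]])
def det(cam,name,smin=.3):
    return [(round(d["score"],2),np.round(d["box"],1),d["pixels"]) for d in eyes.silhouettes(cam,name) if d["score"]>smin]
def goto(xyz,yaw,tiltR=None):
    """row (tool mm, rad) from measured pose to world TCP pose, pointing down, yaw deg"""
    o=status.get_obs(); R0=R.from_euler("xyz",o["tcp_rot"],degrees=True)
    T=R.from_euler("xyz",[180,0,yaw],degrees=True)
    if tiltR is not None: T=tiltR*T
    p=R0.inv().apply(np.array(xyz)-o["eef_pos"])*1000; w=(R0.inv()*T).as_rotvec()
    print("x %.1f y %.1f z %.1f | wx %.3f wy %.3f wz %.3f"%(*p,*w))
E
python3 - <<'E'
from h import *
for cam in ["top","side"]:
    c=eyes.camera(cam)
    for n,z in [("chute",.045),("bigknob_mid",.06),("knob0_mid",.024),("cupL_mid",.045),("cupM_mid",.07),("cupS_mid",.13),("driver_grip",.01),("adaptor_mid",.005)]:
        for s,b,m in det(cam,n):
            print(cam,n,s,b,m.sum(),np.round(onz(c,b[0],b[1],z),3), np.round(c["image"][m].mean(0)))
E
```

```text
top chute 0.85 [185.  184.6 137.8  60.1] 4979 [0.598 0.165 0.045] [196. 197. 198.]
top bigknob_mid 0.64 [341.9 216.9  42.6  46.9] 1535 [ 0.527 -0.195  0.06 ] [196. 201. 203.]
top bigknob_mid 0.58 [192.9 186.2  12.9  19.1] 237 [0.592 0.144 0.06 ] [222. 223. 223.]
top knob0_mid 0.56 [176.4 189.4  14.2  10.8] 132 [0.59  0.188 0.024] [222. 223. 223.]
top cupL_mid 0.85 [339.6 216.8  42.4  43.2] 1536 [ 0.529 -0.192  0.045] [196. 201. 203.]
top cupL_mid 0.41 [184.2 185.8 134.9  58.2] 5226 [0.595 0.166 0.045] [194. 196. 199.]
top cupM_mid 0.98 [404.8 197.7  36.8  30.6] 852 [ 0.572 -0.335  0.07 ] [193. 183.  45.]
top cupM_mid 0.93 [422.4 246.5  37.7  29.6] 882 [ 0.463 -0.373  0.07 ] [139. 144. 147.]
top cupM_mid 0.93 [426.9 301.6  37.1  30. ] 916 [ 0.342 -0.38   0.07 ] [188. 177.  47.]
top cupM_mid 0.89 [449.3 197.7  39.6  29. ] 923 [ 0.573 -0.436  0.07 ] [181. 170.  39.]
top cupM_mid 0.75 [191.1 186.2  15.7  18.3] 193 [0.59  0.146 0.07 ] [219. 221. 220.]
top cupS_mid 0.97 [218.4 256.   26.5  26.4] 627 [0.432 0.073 0.13 ] [135. 142. 148.]
top driver_grip 0.94 [292.8 122.   10.7  52. ] 407 [ 0
[... 476 characters left out ...]
 cupL_mid 0.39 [257.8 295.1  49.8 100.5] 3884 [0.589 0.226 0.045] [135. 140. 142.]
side cupM_mid 0.97 [321.4 162.   15.9  33.6] 514 [ 0.467 -0.316  0.07 ] [78. 84. 86.]
side cupM_mid 0.87 [290.5 148.9  19.2  23.1] 304 [ 0.568 -0.39   0.07 ] [142. 128.  65.]
side cupM_mid 0.84 [286.1 167.9  18.6  29.7] 567 [ 0.571 -0.273  0.07 ] [135. 122.  61.]
side cupM_mid 0.56 [363.5 160.6  18.8  28.1] 558 [ 0.339 -0.334  0.07 ] [132. 120.  64.]
side cupS_mid 0.86 [331.  250.4  28.8  56.9] 1082 [0.433 0.161 0.13 ] [77. 84. 86.]
side driver_grip 0.73 [212.7 217.6  46.5  12.7] 266 [ 0.762 -0.09   0.01 ] [157.  61.  68.]
side adaptor_mid 0.62 [342.1 343.8  16.9   9.9] 107 [0.401 0.311 0.005] [181. 160. 106.]
```

```bash
python3 - <<'E'
from h import *
c=eyes.camera("top")
im=c["image"][:,:,::-1]
a=cv2.resize(im[145:280,105:255],None,fx=5,fy=5,interpolation=cv2.INTER_CUBIC)[:600]
cv2.imwrite("pics/a1.png",cv2.resize(im[150:275,110:255],None,fx=4.8,fy=4.8,interpolation=cv2.INTER_CUBIC))
cv2.imwrite("pics/b1.png",cv2.resize(im[160:280,310:450],None,fx=5,fy=5,interpolation=cv2.INTER_CUBIC))
E
```

```text
(no output)
```

View pics/a1.png

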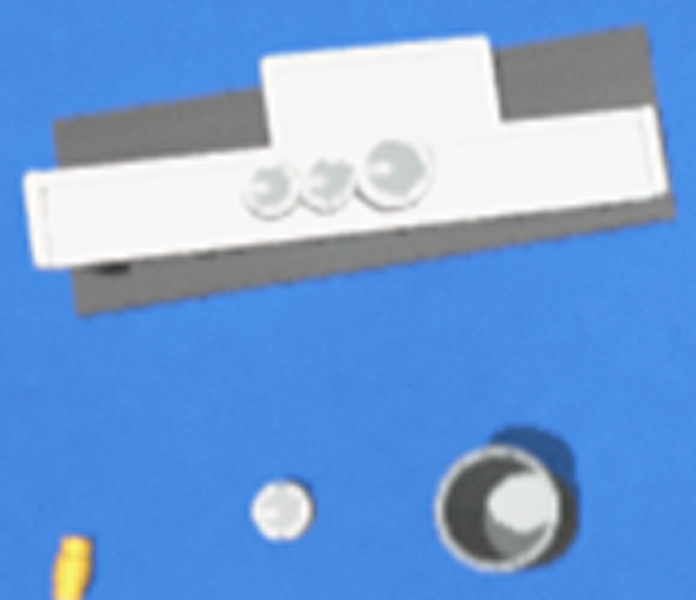

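View pics/b1.png

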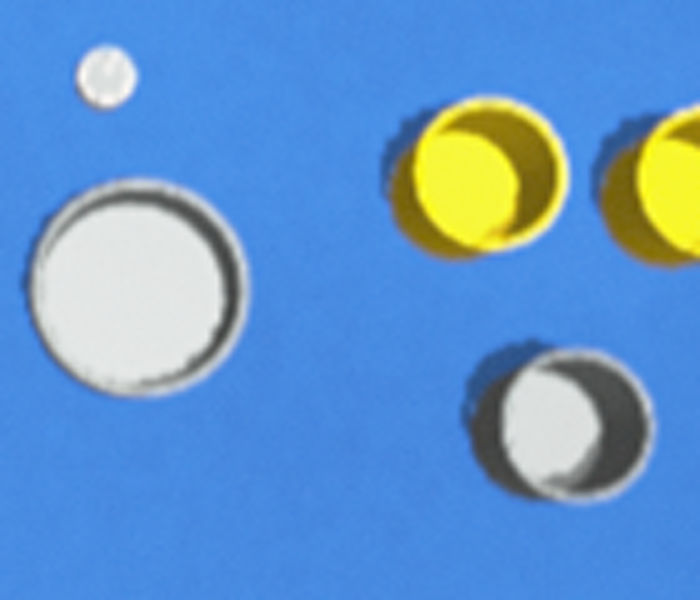

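```bash
python3 - <<'E'
from h import *
c=eyes.camera("top")
def P(u,v,z,n): 
    p=onz(c,u,v,z); print(n,np.round(p*1000,1)); return p
P(425.6,245.2,.07,"M");P(337.8,217.6,.045,"L");P(214,255.8,.13,"S");P(331.4,175.4,.024,"strayA");P(169,256.2,.024,"strayB")
a=lambda x,y:(110+x/4.8,150+y/4.8)
b=P(*a(397,173),.045+.268*.008+.027,"big top")
s1=P(*a(328,184),.045+.268*.039+.023,"s1")
s2=P(*a(270,190),.045+.268*.065+.023,"s2")
u=(P(*a(24,172),.095,"u1")+P(*a(36,268),.095,"u2"))/2
d=(P(*a(655,107),.025,"d1")+P(*a(667,195),.025,"d2"))/2
P(*a(262,57),.066,"bayTL");P(*a(488,38),.04,"bayTR");P(*a(497,120),.04,"bayBR")
e=u-d;print(np.linalg.norm(e[:2]),np.degrees(np.arctan2(e[1],e[0])))
e=s2-b;print(np.degrees(np.arctan2(e[1],e[0])))
E
```

```text
M [ 465.5 -379.9   70. ]
L [ 527.  -187.8   45. ]
S [432.7  81.8 130. ]
strayA [ 629.1 -175.2   24. ]
strayB [433.7 198.8  24. ]
big top [589.9 141.6  74.1]
s1 [583.5 172.8  78.5]
s2 [579.1 198.2  85.4]
u1 [584.1 309.4  95. ]
u2 [539.7 301.3  95. ]
d1 [633.2  24.8  25. ]
d2 [589.6  17.9  25. ]
bayTL [646.1 209.1  66. ]
bayTR [663.  105.8  40. ]
bayBR [622.6 100.1  40. ]
0.28826359049145267 99.88433525609288
100.85956678433733
```

```bash
python3 - <<'E'
from h import *
goto([.42,.0,.25],180)
goto([.4655,-.380,.15],180)
E
```

```text
x -380.2 y -446.6 z -10.7 | wx 0.000 wy 0.000 wz -0.439
x -582.8 y -771.3 z 89.3 | wx 0.000 wy 0.000 wz -0.439
```

```bash
python3 -m crank '[{"x":-130,"y":-150,"z":-10,"wz":-0.15},{"x":-380,"y":-447,"z":-11,"wz":-0.439},{"x":-380,"y":-447,"z":-11,"wz":-0.439},{"x":-380,"y":-447,"z":-11,"wz":-0.439},{"x":-380,"y":-447,"z":-11,"wz":-0.439},{"x":-380,"y":-447,"z":-11,"wz":-0.439},{"x":-380,"y":-447,"z":-11,"wz":-0.439},{"x":-380,"y":-447,"z":-11,"wz":-0.439},{"x":-380,"y":-447,"z":-11,"wz":-0.439},{"x":-380,"y":-447,"z":-11,"wz":-0.439},{"x":-380,"y":-447,"z":-11,"wz":-0.439},{"x":-380,"y":-447,"z":-11,"wz":-0.439}]' 1 30
python3 -m crank '[{"x":-5,"y":-40,"z":0},{"x":-10,"y":-80,"z":10},{"x":-15,"y":-120,"z":20},{"x":-20,"y":-160,"z":30},{"x":-25,"y":-200,"z":40},{"x":-30,"y":-240,"z":45},{"x":-35,"y":-280,"z":45},{"x":-40,"y":-320,"z":45},{"x":-45,"y":-360,"z":50},{"x":-45,"y":-380,"z":50},{"x":-45,"y":-380,"z":50},{"x":-45,"y":-380,"z":50}]'
python3 - <<'E'
from h import *
o=status.get_obs();print(o["eef_pos"],o["tcp_rot"],o["t"],o["ft_force"])
c=eyes.camera("wrist");cv2.imwrite("pics/w1.png",c["image"][:,:,::-1])
print(c["fx"],c["rvec"],c["tvec"])
for s,b,m in det("wrist","cupM_mid"):print(s,b,np.round(onz(c,b[0],b[1],.07,True),3))
print("expected px of M rim",px(c,[.4655,-.38,.07],True))
goto([.4655,-.380,.05],180)
E
```

```text
[0.26551998 0.56578917 0.23933276] [1.79999005e+02 1.47612528e-03 1.54861020e+02] 1.1 [-0.17111599 -0.98674408 -0.63835555]
325.19226210127806 [-2.41497263 -1.53506256 -0.24656917] [-0.6247657  -0.04132901  0.3804214 ]
0.9 [ 10.9 404.1  17.5  31.9] [ 0.434 -0.243  0.07 ]
expected px of M rim [2.05534821e-01 4.13705532e+02]
x -582.8 y -771.2 z 189.3 | wx -0.000 wy 0.000 wz -0.439schema error: expected keys x, y, z, wx, wy, wz
schema error: expected keys x, y, z, wx, wy, wz
```

View pics/w1.png

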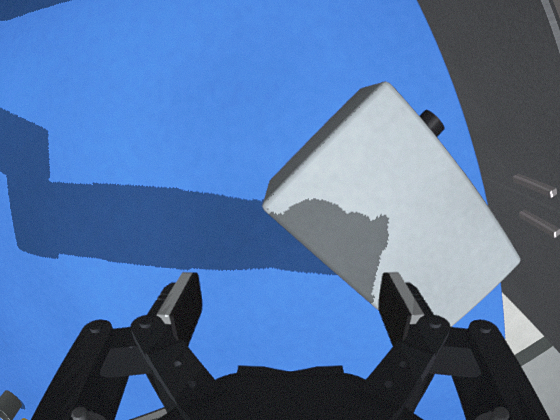

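Every row needs all six keys. The arm hasn't moved; the picture shows the gripper above the start area.

```bash
python3 -m crank '[{"x":-130,"y":-150,"z":-10,"wx":0,"wy":0,"wz":-0.15},{"x":-380,"y":-447,"z":-11,"wx":0,"wy":0,"wz":-0.439},{"x":-380,"y":-447,"z":-11,"wx":0,"wy":0,"wz":-0.439},{"x":-380,"y":-447,"z":-11,"wx":0,"wy":0,"wz":-0.439},{"x":-380,"y":-447,"z":-11,"wx":0,"wy":0,"wz":-0.439},{"x":-380,"y":-447,"z":-11,"wx":0,"wy":0,"wz":-0.439},{"x":-380,"y":-447,"z":-11,"wx":0,"wy":0,"wz":-0.439},{"x":-380,"y":-447,"z":-11,"wx":0,"wy":0,"wz":-0.439},{"x":-380,"y":-447,"z":-11,"wx":0,"wy":0,"wz":-0.439},{"x":-380,"y":-447,"z":-11,"wx":0,"wy":0,"wz":-0.439},{"x":-380,"y":-447,"z":-11,"wx":0,"wy":0,"wz":-0.439},{"x":-380,"y":-447,"z":-11,"wx":0,"wy":0,"wz":-0.439}]' 1 30
python3 -m crank '[{"x":-15,"y":-120,"z":15,"wx":0,"wy":0,"wz":0},{"x":-15,"y":-120,"z":15,"wx":0,"wy":0,"wz":0},{"x":-15,"y":-120,"z":15,"wx":0,"wy":0,"wz":0},{"x":-45,"y":-380,"z":50,"wx":0,"wy":0,"wz":0},{"x":-45,"y":-380,"z":50,"wx":0,"wy":0,"wz":0},{"x":-45,"y":-380,"z":50,"wx":0,"wy":0,"wz":0},{"x":-45,"y":-380,"z":50,"wx":0,"wy":0,"wz":0},{"x":-45,"y":-380,"z":50,"wx":0,"wy":0,"wz":0},{"x":-45,"y":-380,"z":50,"wx":0,"wy":0,"wz":0},{"x":-45,"y":-380,"z":50,"wx":0,"wy":0,"wz":0},{"x":-45,"y":-380,"z":50,"wx":0,"wy":0,"wz":0},{"x":-45,"y":-380,"z":50,"wx":0,"wy":0,"wz":0}]'
python3 - <<'E'
from h import *
o=status.get_obs();print(o["eef_pos"],o["tcp_rot"],o["t"],o["ft_force"])
c=eyes.camera("wrist");cv2.imwrite("pics/w2.png",c["image"][:,:,::-1])
for s,b,m in det("wrist","cupM_mid"):print(s,b,np.round(onz(c,b[0],b[1],.07,True),3),c["image"][m].mean(0))
print("expected px of M rim",px(c,[.4655,-.38,.07],True))
goto([.4655,-.380,.05],180)
E
```

```text
t: 2.4
eef_pos: [0.4201, -0.003, 0.2508]
tcp_rot: [-180.0, 0.1, 179.9]
ft_force: [0.5, -0.2, -0.3]
width: 0.998
finger_force: 0.0
t: 3.6
eef_pos: [0.4646, -0.3786, 0.2006]
tcp_rot: [180.0, -0.0, -179.9]
ft_force: [-0.5, 0.3, -0.8]
width: 1.002
finger_force: 0.0
[ 0.46459167 -0.37857621  0.20059211] [ 1.79957124e+02 -1.54142085e-02 -1.79904712e+02] 3.6 [-0.50729628  0.30290272 -0.76439585]
0.98 [289.9 201.9  74.6  87.8] [ 0.462 -0.379  0.07 ] [136.40215403 141.42816501 142.09774436]
0.81 [279.5  56.9  82.6  84.1] [ 0.341 -0.387  0.07 ] [207.89338655 199.80007602 111.26966933]
0.77 [231.  297.4  62.2  89. ] [ 0.558 -0.436  0.07 ] [169.02005597 152.20102612  65.62290112]
0.6 [326.9 298.   65.8  80.6] [ 0.558 -0.343  0.07 ] [163.83962051 145.68421053  60.65981477]
0.58 [457.4 246.9  91.   96.7] [ 0.506 -0.214  0.07 ] [135.5883309  142.94376727 145.57906712]
expected px of M rim [288.42872192 206.21516394]
x -0.6 y -1.3 z 150.8 | wx 0.000 wy 0.000 wz 0.002
```

View pics/w2.png

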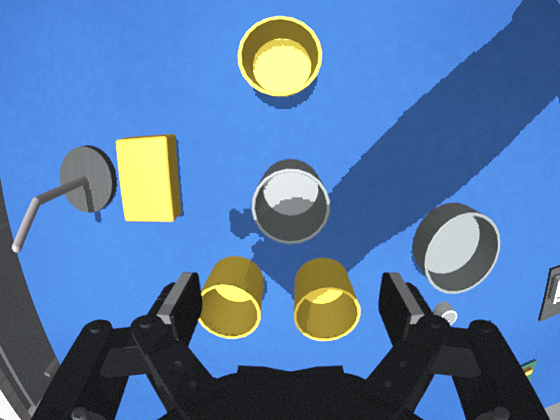

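```bash
python3 -m crank '[{"x":-1,"y":-1,"z":40,"wx":0,"wy":0,"wz":0},{"x":-1,"y":-1,"z":80,"wx":0,"wy":0,"wz":0},{"x":-1,"y":-1,"z":115,"wx":0,"wy":0,"wz":0},{"x":-1,"y":-1,"z":135,"wx":0,"wy":0,"wz":0},{"x":-1,"y":-1,"z":150,"wx":0,"wy":0,"wz":0},{"x":-1,"y":-1,"z":150,"wx":0,"wy":0,"wz":0},{"x":-1,"y":-1,"z":150,"wx":0,"wy":0,"wz":0}]'
python3 -m crank '[{"x":0,"y":0,"z":0,"wx":0,"wy":0,"wz":0},{"x":0,"y":0,"z":0,"wx":0,"wy":0,"wz":0},{"x":0,"y":0,"z":0,"wx":0,"wy":0,"wz":0},{"x":0,"y":0,"z":0,"wx":0,"wy":0,"wz":0},{"x":0,"y":0,"z":0,"wx":0,"wy":0,"wz":0},{"x":0,"y":0,"z":0,"wx":0,"wy":0,"wz":0},{"x":0,"y":0,"z":0,"wx":0,"wy":0,"wz":0},{"x":0,"y":0,"z":0,"wx":0,"wy":0,"wz":0}]' 0 30
python3 -m crank '[{"x":0,"y":0,"z":-15,"wx":0,"wy":0,"wz":0},{"x":0,"y":0,"z":-40,"wx":0,"wy":0,"wz":0},{"x":0,"y":0,"z":-80,"wx":0,"wy":0,"wz":0},{"x":0,"y":0,"z":-110,"wx":0,"wy":0,"wz":0},{"x":0,"y":0,"z":-110,"wx":0,"wy":0,"wz":0}]'
python3 - <<'E'
from h import *
c=eyes.camera("wrist");cv2.imwrite("pics/w3.png",c["image"][:,:,::-1])
for s,b,m in det("wrist","cupM_mid"):print(s,b,np.round(onz(c,b[0],b[1],.13,True),3),c["image"][m].mean(0))
c=eyes.camera("top")
for s,b,m in det("top","cupL_mid"):print(s,b,np.round(onz(c,b[0],b[1],.045),3))
goto([.527,-.188,.165],180)
E
```

```text
t: 4.4
eef_pos: [0.4663, -0.3813, 0.0512]
tcp_rot: [-180.0, 0.0, -180.0]
ft_force: [1.0, 0.7, 1.0]
width: 0.997
finger_force: 0.0
t: 5.2
eef_pos: [0.467, -0.3823, 0.0526]
tcp_rot: [-179.9, 0.2, -180.0]
ft_force: [-0.8, 1.1, 5.9]
width: 0.771
finger_force: 33.8
t: 5.7
eef_pos: [0.4687, -0.3845, 0.1672]
tcp_rot: [-179.5, 0.5, -180.0]
ft_force: [-0.1, -0.1, -0.2]
width: 0.764
finger_force: 34.0
0.93 [290.  274.6 148.6 172.2] [ 0.484 -0.385  0.13 ] [102.05618618 106.67978023 107.4910071 ]
0.92 [287.7  46.9  96.6  93.8] [ 0.355 -0.386  0.13 ] [207.28320912 198.50606459 115.85167324]
0.79 [230.2 339.8  43.1  38.3] [ 0.538 -0.426  0.13 ] [185.13488372 165.39069767  71.64496124]
0.55 [347.2 341.5  40.3  30.8] [ 0.539 -0.345  0.13 ] [183.69202899 162.72826087  66.43115942]
x -62.1 y 192.6 z -5.3 | wx 0.001 wy -0.001 wz 0.000
```

```bash
python3 -m crank '[{"x":-15,"y":45,"z":-5,"wx":0,"wy":0,"wz":0},{"x":-30,"y":90,"z":-5,"wx":0,"wy":0,"wz":0},{"x":-45,"y":135,"z":-5,"wx":0,"wy":0,"wz":0},{"x":-60,"y":175,"z":-5,"wx":0,"wy":0,"wz":0},{"x":-61,"y":192,"z":-5,"wx":0,"wy":0,"wz":0},{"x":-61,"y":192,"z":-5,"wx":0,"wy":0,"wz":0},{"x":-61,"y":192,"z":-5,"wx":0,"wy":0,"wz":0}]'
python3 - <<'E'
from h import *
o=status.get_obs();print(o["eef_pos"],o["tcp_rot"],o["width"],o["ft_force"])
for k in ["wrist","side","top"]:
    c=eyes.camera(k);cv2.imwrite(f"pics/{k}4.png",c["image"][:,:,::-1])
    for n in ["cupL_mid","cupM_mid"]:
        for s,b,m in det(k,n):print(k,n,s,b,np.round(onz(c,b[0],b[1],.045,k=="wrist"),3),c["image"][m].mean(0))
goto([.527,-.188,.06],180)
a=cv2.imread("pics/wrist4.png");b=cv2.imread("pics/side4.png")
cv2.imwrite("pics/m4.png",np.hstack([a[:, :500],cv2.resize(b[80:280,230:380],None,fx=2,fy=2)[:400].copy().astype(np.uint8) if 0 else cv2.resize(b[100:260,230:344],(300,420))]))
E
```

```text
t: 6.6
eef_pos: [0.5259, -0.1894, 0.1643]
tcp_rot: [-180.0, -0.1, -180.0]
ft_force: [-0.1, -0.2, -0.1]
width: 0.771
finger_force: 34.1
[ 0.52588187 -0.18936288  0.16433231] [-1.79994702e+02 -1.13243567e-01 -1.79968979e+02] 0.7713263580748372 [-0.09212714 -0.1599764  -0.05692946]
wrist cupL_mid 0.58 [295.4 190.4 119.8  89.1] [ 0.51  -0.185  0.045] [175.72052487 181.11633373 182.23051312]
wrist cupM_mid 0.88 [75.5 27.  93.2 53.5] [ 0.354 -0.381  0.045] [141.20678939 124.89815922  51.51111642]
wrist cupM_mid 0.88 [ 59.8 255.4  76.8  85.9] [ 0.576 -0.433  0.045] [160.73810634 142.60750933  60.98087687]
wrist cupM_mid 0.71 [134.6 260.4  84.1  89.5] [ 0.576 -0.337  0.045] [172.66800584 154.66818846  68.1893718 ]
wrist cupM_mid 0.68 [289.9 276.5 151.9 166.4] [ 0.588 -0.19   0.045] [103.71349891 108.45339291 109.41577471]
side cupL_mid 0.58 [298.1 201.2  31.6  30.3] [ 0.526 -0.139  0.045] [83.44090909 89.65568182 91.0875    ]
side cupM_mid 0.93 [285.6 168.2  15.1  30.6] [ 0.577 -0.312  0.045] [135.15258856 122.22070845  61.4386921 ]
side cupM_mid 0.64 [289.2 145.6  13.4  18.3] [ 0.578 -0.456  0.045] [144.22619048 130.80952381  65.98809524]
side cupM_mid 0.59 [299.4 161.9  20.8  33.6] [ 0.537 -0.353  0.045] [77.12295082 81.94262295 81.45286885]
side cupM_mid 0.58 [363.  161.5  22.6  30. ] [ 0.337 -0.371  0.045] [135.90602837 123.84397163  65.65425532]
top cupL_mid 0.44 [326.9 212.2  17.9  32.1] [ 0.539 -0.163  0.045] [108.27218935 112.69822485 115.78698225]
top cupM_mid 0.8 [426.8 300.2  34.   29.5] [ 0.344 -0.387  0.045] [182.10957324 171.41407151  41.9527105 ]
top cupM_mid 0.63 [447.5 199.1  39.6  33.2] [ 0.574 -0.44   0.045] [173.11510791 163.71223022  43.56217883]
x -0.4 y 1.9 z 105.4 | wx -0.000 wy 0.000 wz -0.001
```

View pics/m4.png

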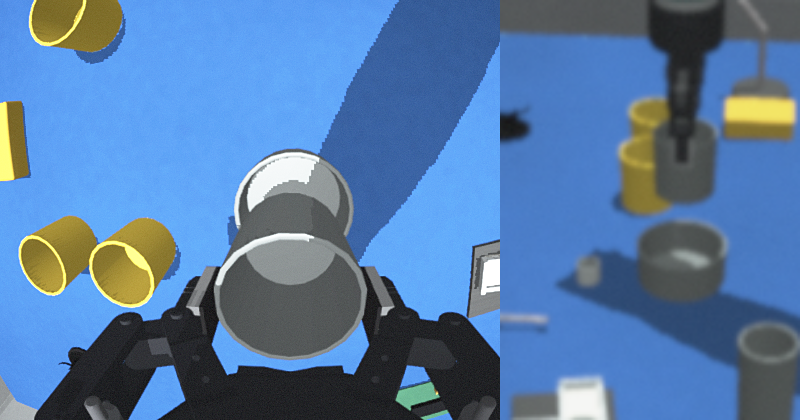

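```bash
python3 -m crank '[{"x":0,"y":2,"z":30,"wx":0,"wy":0,"wz":0},{"x":0,"y":2,"z":55,"wx":0,"wy":0,"wz":0},{"x":0,"y":2,"z":75,"wx":0,"wy":0,"wz":0},{"x":0,"y":2,"z":90,"wx":0,"wy":0,"wz":0},{"x":0,"y":2,"z":100,"wx":0,"wy":0,"wz":0},{"x":0,"y":2,"z":106,"wx":0,"wy":0,"wz":0},{"x":0,"y":2,"z":108,"wx":0,"wy":0,"wz":0},{"x":0,"y":2,"z":108,"wx":0,"wy":0,"wz":0}]'
python3 -m crank '[{"x":0,"y":0,"z":0,"wx":0,"wy":0,"wz":0},{"x":0,"y":0,"z":0,"wx":0,"wy":0,"wz":0},{"x":0,"y":0,"z":0,"wx":0,"wy":0,"wz":0},{"x":0,"y":0,"z":0,"wx":0,"wy":0,"wz":0},{"x":0,"y":0,"z":0,"wx":0,"wy":0,"wz":0},{"x":0,"y":0,"z":-20,"wx":0,"wy":0,"wz":0},{"x":0,"y":0,"z":-60,"wx":0,"wy":0,"wz":0},{"x":0,"y":0,"z":-110,"wx":0,"wy":0,"wz":0},{"x":0,"y":0,"z":-160,"wx":0,"wy":0,"wz":0},{"x":0,"y":0,"z":-185,"wx":0,"wy":0,"wz":0},{"x":0,"y":0,"z":-185,"wx":0,"wy":0,"wz":0}]' 1 30
python3 - <<'E'
from h import *
for k in ["wrist"]:
    c=eyes.camera(k);cv2.imwrite(f"pics/{k}5.png",c["image"][:,:,::-1])
    for n,z in [("cupL_mid",.045),("cupM_mid",.074)]:
        for s,b,m in det(k,n):print(k,n,s,b,np.round(onz(c,b[0],b[1],z,k=="wrist"),3),c["image"][m].mean(0))
goto([.433,.082,.242],180)
E
```

```text
t: 7.85
eef_pos: [0.527, -0.1875, 0.0577]
tcp_rot: [-180.0, 0.0, -180.0]
ft_force: [-0.4, -0.6, -0.9]
width: 0.767
finger_force: 34.1
t: 8.95
eef_pos: [0.5297, -0.1887, 0.248]
tcp_rot: [-179.7, 0.5, -180.0]
ft_force: [0.6, 0.1, -0.2]
width: 0.997
finger_force: 0.0
wrist cupL_mid 0.8 [293.2 179.9  92.7  95.3] [ 0.526 -0.187  0.045] [145.32870864 151.3849164  153.43685521]
wrist cupM_mid 0.95 [292.6 185.1  64.5  76.9] [ 0.524 -0.187  0.074] [144.10873581 149.13037741 149.71470045]
wrist cupM_mid 0.93 [116.7  30.6  75.5  61.2] [ 0.357 -0.367  0.074] [143.33228392 129.55781339  56.94046938]
wrist cupM_mid 0.86 [ 96.2 224.4  67.5  66.8] [ 0.567 -0.414  0.074] [152.4730821  135.12012113  54.31931359]
wrist cupM_mid 0.73 [161.8 226.3  67.3  68.4] [ 0.568 -0.327  0.074] [173.22025537 157.69094602  68.97214161]
x 92.9 y 269.0 z -0.4 | wx 0.001 wy -0.001 wz 0.000
```

View pics/wrist5.png

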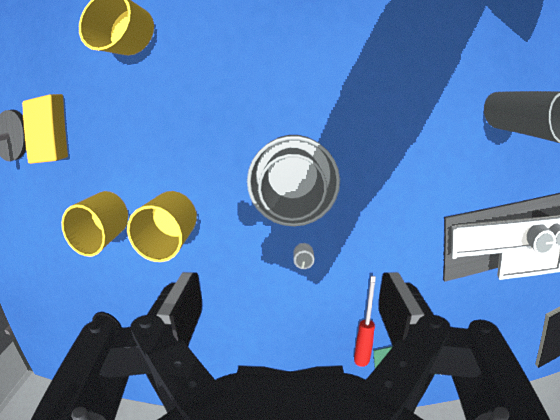

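```bash
python3 -m crank '[{"x":46,"y":134,"z":0,"wx":0,"wy":0,"wz":0},{"x":46,"y":134,"z":0,"wx":0,"wy":0,"wz":0},{"x":94,"y":269,"z":0,"wx":0,"wy":0,"wz":0},{"x":94,"y":269,"z":0,"wx":0,"wy":0,"wz":0},{"x":94,"y":269,"z":0,"wx":0,"wy":0,"wz":0},{"x":94,"y":269,"z":0,"wx":0,"wy":0,"wz":0},{"x":94,"y":269,"z":0,"wx":0,"wy":0,"wz":0},{"x":94,"y":269,"z":0,"wx":0,"wy":0,"wz":0},{"x":94,"y":269,"z":0,"wx":0,"wy":0,"wz":0}]'
python3 - <<'E'
from h import *
o=status.get_obs();print(o["eef_pos"],o["tcp_rot"])
c=eyes.camera("wrist")
for s,b,m in det("wrist","cupS_mid"):
    ys,xs=np.nonzero(m); print(s,b,np.round(onz(c,b[0],b[1],.13,True),3),"bottom mid",onz(c,b[0],ys.max(),.13,True),"exp",px(c,[.433,.082,.13],True))
c=eyes.camera("wrist");cv2.imwrite("pics/w6.png",c["image"][:,:,::-1])
goto([.433,.082,.108],180)
E
```

```text
t: 10.0
eef_pos: [0.4323, 0.0811, 0.2412]
tcp_rot: [-180.0, -0.1, 180.0]
ft_force: [0.4, -0.9, -1.0]
width: 1.0
finger_force: 0.0
[0.43231249 0.08105057 0.24115443] [-1.79969991e+02 -1.14109435e-01  1.79970402e+02]
0.67 [294.8 199.6  68.8  91.1] [0.422 0.085 0.13 ] bottom mid [0.45867681 0.08476269 0.13      ] exp [291.48850793 213.35798727]
0.6 [363.  300.2 238.4 103.1] [0.516 0.147 0.13 ] bottom mid [0.58599064 0.15570549 0.13      ] exp [291.48850793 213.35798727]
x -0.2 y 1.3 z 133.9 | wx -0.000 wy -0.001 wz -0.002
```

```bash
python3 -m crank '[{"x":0,"y":2,"z":40,"wx":0,"wy":0,"wz":0},{"x":0,"y":2,"z":80,"wx":0,"wy":0,"wz":0},{"x":0,"y":2,"z":110,"wx":0,"wy":0,"wz":0},{"x":0,"y":2,"z":125,"wx":0,"wy":0,"wz":0},{"x":0,"y":2,"z":134,"wx":0,"wy":0,"wz":0},{"x":0,"y":2,"z":134,"wx":0,"wy":0,"wz":0}]'
python3 -m crank '[{"x":0,"y":0,"z":0,"wx":0,"wy":0,"wz":0},{"x":0,"y":0,"z":0,"wx":0,"wy":0,"wz":0},{"x":0,"y":0,"z":0,"wx":0,"wy":0,"wz":0},{"x":0,"y":0,"z":0,"wx":0,"wy":0,"wz":0},{"x":0,"y":0,"z":0,"wx":0,"wy":0,"wz":0},{"x":0,"y":0,"z":0,"wx":0,"wy":0,"wz":0},{"x":0,"y":0,"z":0,"wx":0,"wy":0,"wz":0},{"x":0,"y":0,"z":0,"wx":0,"wy":0,"wz":0},{"x":0,"y":0,"z":0,"wx":0,"wy":0,"wz":0}]' 0 25
python3 -m crank '[{"x":0,"y":0,"z":-15,"wx":0,"wy":0,"wz":0},{"x":0,"y":0,"z":-45,"wx":0,"wy":0,"wz":0},{"x":0,"y":0,"z":-85,"wx":0,"wy":0,"wz":0},{"x":0,"y":0,"z":-115,"wx":0,"wy":0,"wz":0},{"x":0,"y":0,"z":-115,"wx":0,"wy":0,"wz":0}]'
python3 -m crank '[{"x":-15,"y":-45,"z":0,"wx":0,"wy":0,"wz":0},{"x":-30,"y":-90,"z":0,"wx":0,"wy":0,"wz":0},{"x":-45,"y":-135,"z":0,"wx":0,"wy":0,"wz":0},{"x":-60,"y":-180,"z":0,"wx":0,"wy":0,"wz":0},{"x":-75,"y":-220,"z":0,"wx":0,"wy":0,"wz":0},{"x":-90,"y":-255,"z":0,"wx":0,"wy":0,"wz":0},{"x":-94,"y":-271,"z":0,"wx":0,"wy":0,"wz":0},{"x":-94,"y":-271,"z":0,"wx":0,"wy":0,"wz":0},{"x":-94,"y":-271,"z":0,"wx":0,"wy":0,"wz":0}]'
python3 - <<'E'
from h import *
o=status.get_obs();print(o["eef_pos"],o["tcp_rot"])
for k in ["side","wrist"]:
    c=eyes.camera(k);cv2.imwrite(f"pics/{k}7.png",c["image"][:,:,::-1])
    for n,z in [("cupL_mid",.045),("cupM_mid",.074),("cupS_mid",.24)]:
        for s,b,m in det(k,n):print(k,n,s,b,np.round(onz(c,b[0],b[1],z,k=="wrist"),3))
a=cv2.imread("pics/wrist7.png");b=cv2.imread("pics/side7.png")
cv2.imwrite("pics/m7.png",np.hstack([a[:, :500],cv2.resize(b[100:260,230:344],(300,420))]))
E
```

```text
t: 10.75
eef_pos: [0.432, 0.0831, 0.1073]
tcp_rot: [-180.0, -0.1, 179.9]
ft_force: [0.3, 1.0, 0.5]
width: 0.998
finger_force: 0.0
t: 11.65
eef_pos: [0.4341, 0.0839, 0.1098]
tcp_rot: [180.0, 0.2, -180.0]
ft_force: [-0.5, 0.1, 5.2]
width: 0.617
finger_force: 26.4
t: 12.15
eef_pos: [0.436, 0.0839, 0.2281]
tcp_rot: [180.0, 0.5, -180.0]
ft_force: [0.6, 0.3, -1.0]
width: 0.62
finger_force: 26.7
t: 13.05
eef_pos: [0.5255, -0.1863, 0.2222]
tcp_rot: [179.9, -0.1, -180.0]
ft_force: [1.0, 0.5, -0.4]
width: 0.619
finger_force: 26.9
[ 0.52551669 -0.18628856  0.22220522] [ 1.79888975e+02 -1.43539656e-01 -1.79991143e+02]
side cupL_mid 0.7 [297.8 200.6  37.3  27.7] [ 0.527 -0.142  0.045]
side cupM_mid 0.92 [299.5 190.7  20.2  27.8] [ 0.523 -0.149  0.074]
side cupM_mid 0.71 [285.5 168.3  17.6  26.8] [ 0.572 -0.265  0.074]
side cupM_mid 0.7 [362.9 160.4  22.2  29.4] [ 0.342 -0.328  0.074]
side cupM_mid 0.57 [285.1 145.7  10.4  15.7] [ 0.586 -0.402  0.074]
side cupS_mid 0.93 [300.5 152.3  18.6  52.5] [ 0.516 -0.073  0.24 ]
wrist cupL_mid 0.98 [290.5 182.5 100.4  81.6] [ 0.517 -0.185  0.045]
wrist cupM_mid 0.95 [ 81.8 233.9  66.3  70.8] [ 0.564 -0.414  0.074]
wrist cupM_mid 0.88 [288.8 185.9  71.1  61.3] [ 0.514 -0.187  0.074]
wrist cupM_mid 0.66 [152.3 237.3  70.   70.7] [ 0.565 -0.324  0.074]
wrist cupM_mid 0.62 [103.4  30.1  78.8  60.2] [ 0.355 -0.365  0.074]
wrist cupS_mid 0.69 [290.1 264.7 123.5 177.6] [ 0.507 -0.186  0.24 ]
```

View pics/m7.png

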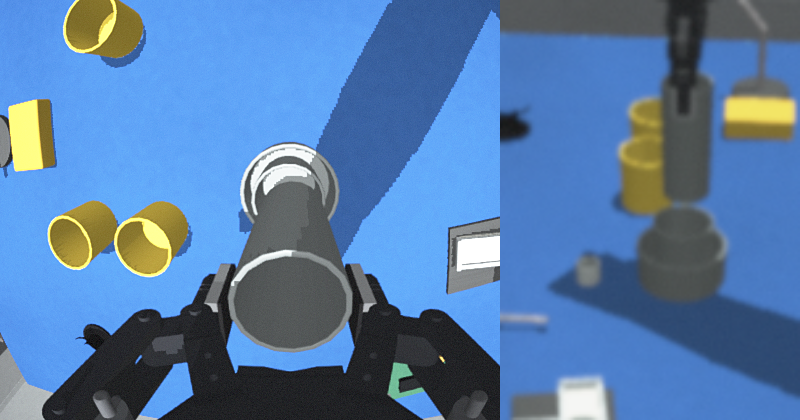

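```bash
python3 -m crank '[{"x":0,"y":0,"z":15,"wx":0,"wy":0,"wz":0},{"x":0,"y":0,"z":30,"wx":0,"wy":0,"wz":0},{"x":0,"y":0,"z":40,"wx":0,"wy":0,"wz":0},{"x":0,"y":0,"z":45,"wx":0,"wy":0,"wz":0},{"x":0,"y":0,"z":50,"wx":0,"wy":0,"wz":0},{"x":0,"y":0,"z":55,"wx":0,"wy":0,"wz":0},{"x":0,"y":0,"z":60,"wx":0,"wy":0,"wz":0},{"x":0,"y":0,"z":60,"wx":0,"wy":0,"wz":0}]'
python3 -m crank '[{"x":0,"y":0,"z":10,"wx":0,"wy":0,"wz":0},{"x":0,"y":0,"z":20,"wx":0,"wy":0,"wz":0},{"x":0,"y":0,"z":30,"wx":0,"wy":0,"wz":0},{"x":0,"y":0,"z":38,"wx":0,"wy":0,"wz":0},{"x":0,"y":0,"z":43,"wx":0,"wy":0,"wz":0},{"x":0,"y":0,"z":45,"wx":0,"wy":0,"wz":0},{"x":0,"y":0,"z":45,"wx":0,"wy":0,"wz":0}]'
python3 - <<'E'
from h import *
o=status.get_obs();print(o["eef_pos"],o["tcp_rot"],o["ft_force"])
c=eyes.camera("side")
for n,z in [("cupL_mid",.045),("cupM_mid",.074),("cupS_mid",.138)]:
    for s,b,m in det("side",n):print(n,s,b,np.round(onz(c,b[0],b[1],z),3))
E
```

```text
t: 14.25
eef_pos: [0.5263, -0.1871, 0.1627]
tcp_rot: [180.0, -0.1, -180.0]
ft_force: [-0.6, -0.1, -1.0]
width: 0.617
finger_force: 26.9
t: 14.95
eef_pos: [0.5268, -0.1873, 0.1184]
tcp_rot: [-180.0, 0.0, -180.0]
ft_force: [-0.2, 0.1, -0.8]
width: 0.615
finger_force: 26.9
[ 0.52680405 -0.18732392  0.11835277] [-1.79995427e+02  8.43041968e-03 -1.79983985e+02] [-0.15147356  0.09384217 -0.75495323]
cupL_mid 0.65 [298.5 200.8  32.8  24.5] [ 0.525 -0.141  0.045]
cupM_mid 0.94 [281.8 169.6  17.3  28.9] [ 0.583 -0.256  0.074]
cupM_mid 0.71 [299.5 193.6  20.4  20.4] [ 0.522 -0.135  0.074]
cupM_mid 0.49 [287.3 143.6  11.6  17.2] [ 0.58  -0.416  0.074]
cupS_mid 0.56 [298.6 176.1  22.7  30.1] [ 0.524 -0.124  0.138]
```

```bash
python3 -m crank '[{"x":0,"y":0,"z":0,"wx":0,"wy":0,"wz":0},{"x":0,"y":0,"z":0,"wx":0,"wy":0,"wz":0},{"x":0,"y":0,"z":0,"wx":0,"wy":0,"wz":0},{"x":0,"y":0,"z":0,"wx":0,"wy":0,"wz":0},{"x":0,"y":0,"z":0,"wx":0,"wy":0,"wz":0},{"x":0,"y":0,"z":-20,"wx":0,"wy":0,"wz":0},{"x":0,"y":0,"z":-60,"wx":0,"wy":0,"wz":0},{"x":0,"y":0,"z":-110,"wx":0,"wy":0,"wz":0},{"x":0,"y":0,"z":-132,"wx":0,"wy":0,"wz":0},{"x":0,"y":0,"z":-132,"wx":0,"wy":0,"wz":0}]' 1 25
python3 -m crank '[{"x":-20,"y":100,"z":0,"wx":0,"wy":0,"wz":0.15},{"x":-65,"y":328,"z":0,"wx":0,"wy":0,"wz":0.3},{"x":-65,"y":328,"z":0,"wx":0,"wy":0,"wz":0.45},{"x":-65,"y":328,"z":0,"wx":0,"wy":0,"wz":0.6},{"x":-65,"y":328,"z":0,"wx":0,"wy":0,"wz":0.75},{"x":-65,"y":328,"z":0,"wx":0,"wy":0,"wz":0.9},{"x":-65,"y":328,"z":0,"wx":0,"wy":0,"wz":1.05},{"x":-65,"y":328,"z":0,"wx":0,"wy":0,"wz":1.2},{"x":-65,"y":328,"z":0,"wx":0,"wy":0,"wz":1.35},{"x":-65,"y":328,"z":0,"wx":0,"wy":0,"wz":1.396},{"x":-65,"y":328,"z":0,"wx":0,"wy":0,"wz":1.396},{"x":-65,"y":328,"z":0,"wx":0,"wy":0,"wz":1.396}]'
python3 - <<'E'
from h import *
o=status.get_obs();print(o["eef_pos"],o["tcp_rot"])
for k in ["side","wrist","top"]:
    c=eyes.camera(k);cv2.imwrite(f"pics/{k}8.png",c["image"][:,:,::-1])
    for n,z in [("cupL_mid",.045),("cupM_mid",.074),("cupS_mid",.138),("bigknob_mid",.074),("knob0_mid",.08),("chute",.05)]:
        for s,b,m in det(k,n):print(k,n,s,b,np.round(onz(c,b[0],b[1],z,k=="wrist"),3))
a=cv2.imread("pics/wrist8.png");b=cv2.imread("pics/side8.png")
cv2.imwrite("pics/m8.png",np.hstack([a[:, 60:560],cv2.resize(b[100:260,230:344],(300,420))]))
E
```

```text
t: 16.15
eef_pos: [0.5295, -0.1886, 0.2554]
tcp_rot: [-179.8, 0.5, -180.0]
ft_force: [0.6, -1.0, 0.1]
width: 1.001
finger_force: 0.0
t: 17.35
eef_pos: [0.591, 0.1406, 0.2491]
tcp_rot: [-179.9, -0.0, 100.2]
ft_force: [-0.3, -0.4, -0.6]
width: 1.0
finger_force: 0.0
[0.59099007 0.14061058 0.24910686] [-1.79888554e+02 -4.01322678e-03  1.00174791e+02]
side cupL_mid 0.74 [295.8 203.1  35.6  27.9] [ 0.531 -0.13   0.045]
side cupM_mid 0.97 [362.4 160.7  24.9  25.7] [ 0.343 -0.326  0.074]
side cupM_mid 0.63 [299.2 194.   20.5  20.2] [ 0.522 -0.133  0.074]
side cupS_mid 0.92 [299.4 174.2  19.4  37.2] [ 0.522 -0.133  0.138]
side bigknob_mid 0.72 [261.1 265.9  15.1  19. ] [0.589 0.163 0.074]
side chute 0.83 [258.4 296.1  51.7 102.3] [0.587 0.234 0.05 ]
wrist cupL_mid 0.75 [219.3 359.1  51.8  30.7] [ 0.536 -0.126  0.045]
wrist cupM_mid 0.59 [128.7 407.7  25.4  24.6] [ 0.387 -0.272  0.074]
wrist bigknob_mid 0.74 [293.6 184.6  41.3  42.9] [0.594 0.148 0.074]
wrist bigknob_mid 0.48 [159.9  23.7  32.4  15. ] [0.435 0.29  0.074]
wrist knob0_mid 0.71 [288.9 153.9  29.9  29.2] [0.584 0.178 0.08 ]
wrist chute 0.58 [311.1 143.8  95.4 260.9] [0.605 0.188 0.05 ]
top cupL_mid 0.56 [339.5 216.2  43.3  45.4] [ 0.53  -0.192  0.045]
top cupM_mid 0.84 [447.2 197.6  35.3  33.2] [ 0.573 -0.43   0.074]
top cupM_mid 0.61 [403.3 197.9  34.4  31.7] [ 0.57  -0.331  0.074]
top cupM_mid 0.58 [427.9 303.2  39.1  31.9] [ 0.339 -0.381  0.074]
top cupM_mid 0.45 [336.4 220.7  24.3  28.2] [ 0.517 -0.181  0.074]
top cupS_mid 0.87 [340.1 215.1  25.9  33.2] [ 0.522 -0.182  0.138]
top bigknob_mid 0.63 [191.5 186.7  13.2  19.7] [0.588 0.144 0.074]
top knob0_mid 0.7 [204.6 181.2  95.6  55.3] [0.6   0.114 0.08 ]
top chute 0.97 [204.2 181.7 100.1  55.7] [0.605 0.12  0.05 ]
top chute 0.5 [343.1 215.4  30.1  31.9] [ 0.532 -0.199  0.05 ]
```

View pics/m8.png

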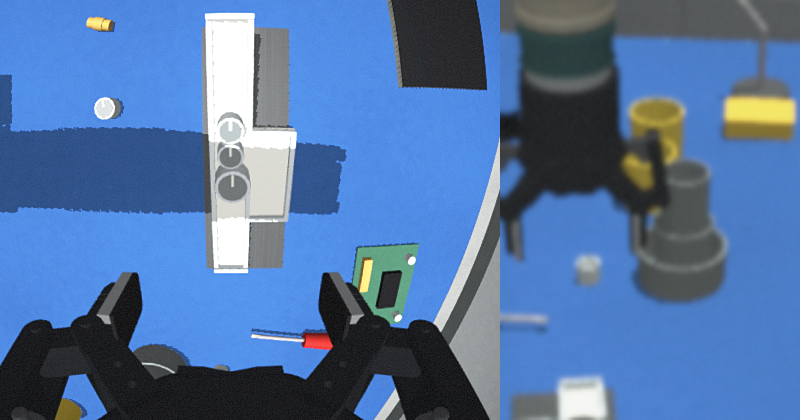

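```bash
cat >> h.py <<'E'
YAW=100.;H=np.array([np.cos(np.radians(YAW)),np.sin(np.radians(YAW)),0]);Ex=np.array([H[1],-H[0],0]);O=np.array([.5914,.1378,0])
TILT=R.from_rotvec(-np.radians(15)*0+Ex*np.radians(15)); N=np.array([0,0,np.cos(np.radians(15))])-H*np.sin(np.radians(15))
def ch(x,y,n=0):
    "chute x,y (mm) floor point plus n mm along floor normal -> world m"
    return O+Ex*x/1e3+H*y/1e3+np.array([0,0,.045+.268*y/1e3])+N*n/1e3
def inv(p):
    q=np.array(p)-O; return round(q@Ex*1e3,1),round(q@H*1e3,1),round(q[2]*1e3,1)
E
python3 - <<'E'
from h import *
c=eyes.camera("wrist")
print("big top exp",px(c,ch(0,8,28),True),"s1",px(c,ch(0,39,24),True))
for s,b,m in det("wrist","bigknob_mid")[:1]: print(b)
print("corners exp: outlet",px(c,ch(-21,-118,10),True),px(c,ch(21,-118,10),True),"bay",px(c,ch(65,-44,6),True),px(c,ch(65,60,6),True), "up",px(c,ch(-21,169,6),True),px(c,ch(21,169,6),True))
im=c["image"][:,:,::-1]
cv2.imwrite("pics/w9.png",cv2.resize(im[110:285,250:370],None,fx=3.4,fy=3.4,interpolation=cv2.INTER_CUBIC))
T=TILT*R.from_euler("xyz",[180,0,YAW],degrees=True)
print("tool z",T.apply([0,0,1]),-N)
goto(ch(0,8,90),YAW,TILT)
E
```

```text
big top exp [289.10692264 193.62490651] s1 [289.10401665 162.32771297]
corners exp: outlet [272.67035853 275.9899274 ] [305.73737965 276.02218534] bay [345.90103265 225.07749603] [355.18541893 135.63087227] up [265.06444625  17.28665554] [313.26690151  17.28293165]
tool z [-0.04494346  0.254887   -0.96592583] [-0.04494346  0.254887   -0.96592583]
x -18.1 y -0.7 z 116.2 | wx -0.000 wy 0.262 wz 0.000
```

View pics/w9.png

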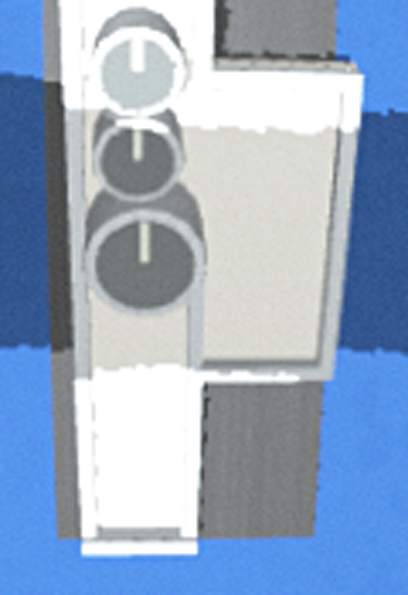

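```bash
sed -i 's/O=np.array(\[.5914,.1378,0\])/O=np.array([.5914,.1378,0])+.0015*Ex+.003*H/' h.py; python3 -m crank '[{"x":-16,"y":3,"z":20,"wx":0,"wy":0.13,"wz":0},{"x":-16,"y":3,"z":50,"wx":0,"wy":0.262,"wz":0},{"x":-16,"y":3,"z":80,"wx":0,"wy":0.262,"wz":0},{"x":-16,"y":3,"z":100,"wx":0,"wy":0.262,"wz":0},{"x":-14,"y":3,"z":115,"wx":0,"wy":0.262,"wz":0},{"x":-14,"y":3,"z":115,"wx":0,"wy":0.262,"wz":0},{"x":-14,"y":3,"z":115,"wx":0,"wy":0.262,"wz":0},{"x":-14,"y":3,"z":115,"wx":0,"wy":0.262,"wz":0}]' 0.75
python3 - <<'E'
from h import *
o=status.get_obs();print(o["eef_pos"],o["tcp_rot"],o["ft_force"])
c=eyes.camera("wrist")
im=c["image"][:,:,::-1];cv2.imwrite("pics/w10.png",im[60:])
print("big top exp",px(c,ch(2,9,28),True),"s1",px(c,ch(0,40,24),True), "outlet",px(c,ch(-21,-118,10),True),px(c,ch(21,-118,10),True),"bay",px(c,ch(65,-44,6),True),px(c,ch(65,60,6),True))
goto(ch(2,9,15),YAW,TILT)
E
```

```text
t: 19.3
eef_pos: [0.598, 0.1275, 0.1366]
tcp_rot: [179.9, -15.0, 100.1]
ft_force: [-0.1, -0.2, -0.3]
width: 0.75
finger_force: 0.0
[0.59801839 0.12753751 0.13664536] [179.86441508 -14.98579278 100.0738456 ] [-0.14563854 -0.23415945 -0.30048478]
big top exp [287.73871906 235.03966715] s1 [284.62034678 186.17366879] outlet [262.59553796 360.99809029] [309.09951541 361.15369574] bay [366.19975559 287.23869432] [378.19843222 152.1779723 ]
x -0.6 y -1.5 z 77.4 | wx 0.002 wy 0.000 wz 0.001
```

View pics/w10.png

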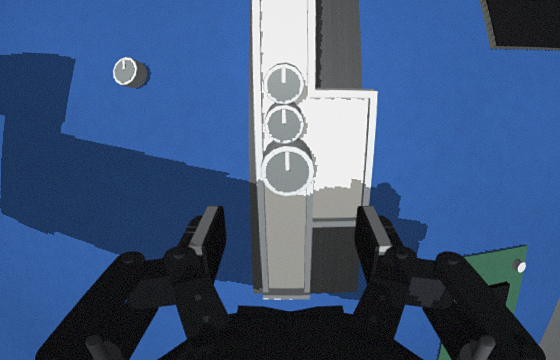

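```bash
python3 -m crank '[{"x":1,"y":-2,"z":30,"wx":0,"wy":0,"wz":0},{"x":2,"y":-2,"z":55,"wx":0,"wy":0,"wz":0},{"x":2,"y":-2,"z":70,"wx":0,"wy":0,"wz":0},{"x":2,"y":-2,"z":77,"wx":0,"wy":0,"wz":0},{"x":2,"y":-2,"z":77,"wx":0,"wy":0,"wz":0},{"x":2,"y":-2,"z":77,"wx":0,"wy":0,"wz":0}]'
python3 -m crank '[{"x":0,"y":0,"z":0,"wx":0,"wy":0,"wz":0},{"x":0,"y":0,"z":0,"wx":0,"wy":0,"wz":0},{"x":0,"y":0,"z":0,"wx":0,"wy":0,"wz":0},{"x":0,"y":0,"z":0,"wx":0,"wy":0,"wz":0},{"x":0,"y":0,"z":0,"wx":0,"wy":0,"wz":0},{"x":0,"y":0,"z":0,"wx":0,"wy":0,"wz":0},{"x":0,"y":0,"z":0,"wx":0,"wy":0,"wz":0}]' 0 30
python3 - <<'E'
from h import *
o=status.get_obs();print(o["eef_pos"],o["tcp_rot"],o["ft_force"])
c=eyes.camera("wrist");im=c["image"][:,:,::-1];cv2.imwrite("pics/w11.png",im)
goto(ch(1.7,11.5,15),YAW,TILT)
E
```

```text
t: 19.95
eef_pos: [0.5923, 0.1486, 0.0625]
tcp_rot: [179.9, -15.0, 100.0]
ft_force: [0.0, 0.0, 1.1]
width: 0.752
finger_force: 0.0
t: 20.65
eef_pos: [0.5926, 0.1485, 0.0627]
tcp_rot: [179.8, -15.0, 100.1]
ft_force: [0.7, -1.1, 5.9]
width: 0.413
finger_force: 30.5
[0.59256952 0.14851609 0.06273212] [179.83878873 -14.98588604 100.05352445] [ 0.67704669 -1.07019138  5.88221554]
x 0.3 y 0.2 z 0.2 | wx 0.003 wy 0.000 wz 0.001
```

View pics/w11.png

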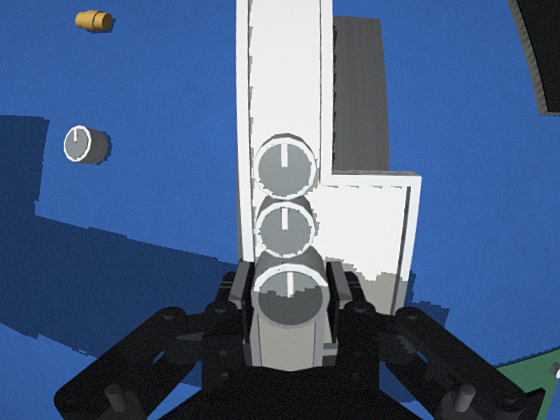

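```bash
python3 -m crank '[{"x":5,"y":0,"z":-1,"wx":0,"wy":0,"wz":0},{"x":10,"y":0,"z":-1,"wx":0,"wy":0,"wz":0},{"x":15,"y":0,"z":-1,"wx":0,"wy":0,"wz":0},{"x":20,"y":0,"z":-1,"wx":0,"wy":0,"wz":0},{"x":20,"y":0,"z":-1,"wx":0,"wy":0,"wz":0},{"x":20,"y":0,"z":-1,"wx":0,"wy":0,"wz":0},{"x":20,"y":0,"z":-1,"wx":0,"wy":0,"wz":0}]'
python3 -m crank '[{"x":0,"y":0,"z":-20,"wx":0,"wy":0,"wz":0},{"x":0,"y":0,"z":-40,"wx":0,"wy":0,"wz":0},{"x":0,"y":0,"z":-45,"wx":0,"wy":0,"wz":0},{"x":0,"y":0,"z":-45,"wx":0,"wy":0,"wz":0},{"x":0,"y":0,"z":-45,"wx":0,"wy":0,"wz":0},{"x":0,"y":0,"z":-45,"wx":0,"wy":0,"wz":0},{"x":0,"y":0,"z":-45,"wx":0,"wy":0,"wz":0},{"x":0,"y":0,"z":-45,"wx":0,"wy":0,"wz":0}]'
python3 - <<'E'
from h import *
for k in ["wrist","side","top"]:
    c=eyes.camera(k)
    for s,b,m in det(k,"knob0_mid",.25): print(k,"knob",s,b,inv(onz(c,b[0],b[1],.035,k=="wrist")))
    for s,b,m in det(k,"bigknob_mid",.25): print(k,"big",s,b)
    if k=="wrist": print("exp knobs in outlet",px(c,ch(0,-100,24),True),px(c,ch(0,-74,24),True),"strayB",px(c,[.434,.199,.024],True))
    else: print("exp",px(c,ch(0,-100,24)),px(c,ch(0,-74,24)))
    cv2.imwrite(f"pics/{k}12.png",c["image"][:,:,::-1])
goto(ch(40.5,-17,50),YAW,TILT)
goto(ch(40.5,-17,17),YAW,TILT)
E
```

```text
t: 21.4
eef_pos: [0.5887, 0.1683, 0.0682]
tcp_rot: [179.9, -15.1, 100.1]
ft_force: [4.7, 2.2, 2.3]
width: 0.407
finger_force: 30.2
t: 22.2
eef_pos: [0.5894, 0.156, 0.1104]
tcp_rot: [-179.9, -15.0, 100.0]
ft_force: [-0.5, 0.2, -0.4]
width: 0.406
finger_force: 31.4
wrist big 0.72 [291.1 283.5  82.2  94.2]
exp knobs in outlet [290.25481922 403.21408714] [290.29952989 381.85988376] strayB [111.30356942 163.69176518]
side big 0.82 [262.5 254.1  15.   18.3]
exp [259.67414825 240.80799179] [259.99314724 245.36021611]
top knob 0.59 [216.6 184.2   9.1   9.2] (np.float64(1.0), np.float64(-49.0), np.float64(35.0))
top knob 0.57 [341.9 217.8  44.1  41.6] (np.float64(-122.5), np.float64(-323.1), np.float64(35.0))
exp [240.79480889 180.30135762] [229.40515323 181.50347949]
x -49.3 y 40.2 z 10.0 | wx 0.000 wy -0.000 wz 0.000
x -49.4 y 40.2 z 43.0 | wx 0.000 wy -0.000 wz 0.000
```

```bash
python3 -m crank '[{"x":-2,"y":20,"z":0,"wx":0,"wy":0,"wz":0},{"x":-4,"y":37,"z":0,"wx":0,"wy":0,"wz":0},{"x":-4,"y":37,"z":0,"wx":0,"wy":0,"wz":0},{"x":-4,"y":37,"z":20,"wx":0,"wy":0,"wz":0},{"x":-4,"y":37,"z":35,"wx":0,"wy":0,"wz":0},{"x":-4,"y":37,"z":42,"wx":0,"wy":0,"wz":0},{"x":-4,"y":37,"z":44,"wx":0,"wy":0,"wz":0},{"x":-4,"y":37,"z":44,"wx":0,"wy":0,"wz":0},{"x":-4,"y":37,"z":44,"wx":0,"wy":0,"wz":0}]'
python3 -m crank '[{"x":0,"y":1,"z":0,"wx":0,"wy":0,"wz":0},{"x":0,"y":2,"z":0,"wx":0,"wy":0,"wz":0},{"x":0,"y":2,"z":0,"wx":0,"wy":0,"wz":0},{"x":0,"y":2,"z":0,"wx":0,"wy":0,"wz":0}]'
python3 -m crank '[{"x":0,"y":1,"z":0,"wx":0,"wy":0,"wz":0},{"x":0,"y":1,"z":0,"wx":0,"wy":0,"wz":0},{"x":0,"y":1,"z":0,"wx":0,"wy":0,"wz":0}]'
python3 -m crank '[{"x":0,"y":1,"z":0,"wx":0,"wy":0,"wz":0},{"x":0,"y":1,"z":0,"wx":0,"wy":0,"wz":0},{"x":0,"y":1,"z":0,"wx":0,"wy":0,"wz":0}]'
python3 -m crank '[{"x":0,"y":1,"z":0,"wx":0,"wy":0,"wz":0},{"x":0,"y":1,"z":0,"wx":0,"wy":0,"wz":0},{"x":0,"y":1,"z":0,"wx":0,"wy":0,"wz":0}]'
python3 - <<'E'
from h import *
goto(ch(41,28,16),YAW,TILT)
E
```

```text
t: 23.55
eef_pos: [0.6253, 0.1698, 0.0679]
tcp_rot: [180.0, -15.0, 100.0]
ft_force: [-0.1, 0.6, -1.1]
width: 0.407
finger_force: 31.7
t: 23.95
eef_pos: [0.6272, 0.1701, 0.0676]
tcp_rot: [180.0, -15.0, 100.0]
ft_force: [0.3, -0.1, -0.9]
width: 0.41
finger_force: 31.7
t: 24.25
eef_pos: [0.628, 0.1703, 0.0675]
tcp_rot: [-180.0, -15.0, 100.0]
ft_force: [0.1, -0.5, -1.4]
width: 0.407
finger_force: 31.7
t: 24.55
eef_pos: [0.629, 0.1705, 0.0675]
tcp_rot: [-180.0, -15.0, 100.0]
ft_force: [-0.0, -0.5, 0.1]
width: 0.407
finger_force: 31.7
t: 24.85
eef_pos: [0.6291, 0.1706, 0.0672]
tcp_rot: [-179.9, -15.0, 100.0]
ft_force: [-2.4, 0.5, -0.7]
width: 0.412
finger_force: 31.8
x 1.2 y -0.3 z -0.4 | wx -0.002 wy -0.000 wz 0.000
```

```bash
python3 -m crank '[{"x":0,"y":-1.5,"z":0,"wx":0,"wy":0,"wz":0},{"x":-8,"y":-1.5,"z":0,"wx":0,"wy":0,"wz":0},{"x":-16,"y":-1.5,"z":0,"wx":0,"wy":0,"wz":0},{"x":-22,"y":-1.5,"z":0,"wx":0,"wy":0,"wz":0},{"x":-28,"y":-1.5,"z":0,"wx":0,"wy":0,"wz":0},{"x":-28,"y":-1.5,"z":0,"wx":0,"wy":0,"wz":0}]'
python3 -m crank '[{"x":-4,"y":0,"z":0,"wx":0,"wy":0,"wz":0},{"x":-8,"y":0,"z":0,"wx":0,"wy":0,"wz":0},{"x":-12,"y":0,"z":0,"wx":0,"wy":0,"wz":0},{"x":-14,"y":0,"z":0,"wx":0,"wy":0,"wz":0},{"x":-14,"y":0,"z":0,"wx":0,"wy":0,"wz":0}]'
python3 -m crank '[{"x":-2,"y":0,"z":0,"wx":0,"wy":0,"wz":0},{"x":-3,"y":0,"z":0,"wx":0,"wy":0,"wz":0},{"x":-3,"y":0,"z":0,"wx":0,"wy":0,"wz":0}]'
python3 - <<'E'
from h import *
goto(ch(41,-18,16),YAW,TILT)
E
```

```text
t: 25.45
eef_pos: [0.6336, 0.1427, 0.06]
tcp_rot: [-180.0, -15.0, 99.9]
ft_force: [-0.7, -0.0, -0.4]
width: 0.411
finger_force: 31.7
t: 25.95
eef_pos: [0.6356, 0.1302, 0.0566]
tcp_rot: [-180.0, -15.0, 100.0]
ft_force: [0.2, 0.8, -0.6]
width: 0.407
finger_force: 31.7
t: 26.25
eef_pos: [0.6361, 0.1276, 0.0559]
tcp_rot: [180.0, -15.0, 100.0]
ft_force: [0.5, -0.4, -1.1]
width: 0.407
finger_force: 31.7
x -1.3 y 0.3 z -0.1 | wx -0.000 wy -0.000 wz 0.000
```

```bash
python3 -m crank '[{"x":-1,"y":0,"z":1,"wx":0,"wy":0,"wz":0},{"x":-2,"y":0,"z":1,"wx":0,"wy":0,"wz":0},{"x":-2,"y":0,"z":1,"wx":0,"wy":0,"wz":0}]'
python3 -m crank '[{"x":0,"y":0,"z":0,"wx":0,"wy":0,"wz":0},{"x":0,"y":0,"z":0,"wx":0,"wy":0,"wz":0},{"x":0,"y":0,"z":0,"wx":0,"wy":0,"wz":0},{"x":0,"y":0,"z":0,"wx":0,"wy":0,"wz":0},{"x":0,"y":0,"z":0,"wx":0,"wy":0,"wz":0},{"x":0,"y":0,"z":-20,"wx":0,"wy":0,"wz":0},{"x":0,"y":0,"z":-60,"wx":0,"wy":0,"wz":0},{"x":0,"y":0,"z":-100,"wx":0,"wy":0,"wz":0},{"x":0,"y":0,"z":-130,"wx":0,"wy":0,"wz":0},{"x":0,"y":0,"z":-130,"wx":0,"wy":0,"wz":0},{"x":0,"y":0,"z":-130,"wx":0,"wy":0,"wz":0}]' 0.6 30
python3 - <<'E'
from h import *
for k in ["wrist","side","top"]:
    c=eyes.camera(k); f=k=="wrist"
    for s,b,m in det(k,"knob0_mid",.25): print(k,"knob",s,b,inv(onz(c,b[0],b[1],.045,f)))
    for s,b,m in det(k,"bigknob_mid",.25): print(k,"big",s,b,inv(onz(c,b[0],b[1],.066,f)))
    print("exp outlet",px(c,ch(0,-100,24),f),px(c,ch(0,-74,24),f),"big top",px(c,ch(40.5,-20,28),f))
    cv2.imwrite(f"pics/{k}13.png",c["image"][:,:,::-1])
a=cv2.imread("pics/wrist13.png");b=cv2.imread("pics/side13.png")
cv2.imwrite("pics/m13.png",np.hstack([a[:, 60:560],cv2.resize(b[220:360,220:320],(300,420))]))
E
```

```text
t: 26.55
eef_pos: [0.6367, 0.1259, 0.0548]
tcp_rot: [180.0, -15.0, 100.0]
ft_force: [0.3, -0.2, 1.2]
width: 0.41
finger_force: 31.8
t: 27.65
eef_pos: [0.6428, 0.0926, 0.1808]
tcp_rot: [179.9, -15.0, 100.0]
ft_force: [-0.5, 0.6, 0.3]
width: 0.603
finger_force: 0.0
wrist knob 0.91 [249.2 285.9  20.8  33.1] (np.float64(4.4), np.float64(-96.9), np.float64(45.0))
wrist big 0.78 [291.5 207.7  46.4  48.2] (np.float64(42.9), np.float64(-24.6), np.float64(66.0))
exp outlet [245.22608558 294.1919409 ] [243.44001562 268.97109785] big top [288.58263098 210.97705359]
side knob 0.55 [262.7 243.4   9.6   3.8] (np.float64(-7.1), np.float64(-91.1), np.float64(45.0))
side big 0.56 [244.6 261.9  12.9  21.2] (np.float64(38.4), np.float64(-3.5), np.float64(66.0))
exp outlet [259.67414825 240.80799179] [259.99314724 245.36021611] big top [243.52702259 254.96764908]
top knob 0.37 [342.2 217.1  26.4  30.9] (np.float64(-121.9), np.float64(-322.6), np.float64(45.0))
exp outlet [240.79480889 180.30135762] [229.40515323 181.50347949] big top [202.99656798 166.34503458]
```

View pics/m13.png

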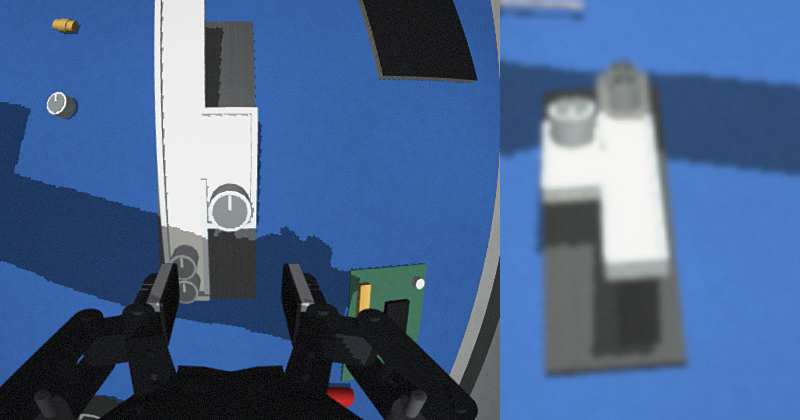

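```bash
python3 - <<'E'
from h import *
goto(ch(1,-96,70),YAW,TILT)
E
```

```text
x -80.2 y -39.3 z 74.1 | wx -0.001 wy -0.001 wz 0.000
```

```bash
python3 -m crank '[{"x":-40,"y":-20,"z":0,"wx":0,"wy":0,"wz":0},{"x":-80,"y":-39,"z":0,"wx":0,"wy":0,"wz":0},{"x":-80,"y":-39,"z":30,"wx":0,"wy":0,"wz":0},{"x":-80,"y":-39,"z":60,"wx":0,"wy":0,"wz":0},{"x":-80,"y":-39,"z":74,"wx":0,"wy":0,"wz":0},{"x":-80,"y":-39,"z":74,"wx":0,"wy":0,"wz":0},{"x":-80,"y":-39,"z":74,"wx":0,"wy":0,"wz":0}]' 0.6 30
python3 - <<'E'
from h import *
c=eyes.camera("wrist")
for s,b,m in det("wrist","knob0_mid",.2):
    print(s,b,m.sum(),inv(onz(c,b[0],b[1],.042,True)))
for y in (-100,-97,-94): print(px(c,ch(0,y,24),True),px(c,ch(0,y+26,24),True))
g=cv2.cvtColor(c["image"],cv2.COLOR_RGB2GRAY); cv2.imwrite("pics/w14.png",c["image"][:,:,::-1])
print(cv2.HoughCircles(cv2.GaussianBlur(g[150:330,200:380],(5,5),1),cv2.HOUGH_GRADIENT,1,15,param1=80,param2=14,minRadius=14,maxRadius=32)[0][:6]+[200,150,0])
goto(ch(1,-96,15),YAW,TILT)
E
```

```text
t: 28.8
eef_pos: [0.6144, 0.029, 0.0883]
tcp_rot: [180.0, -15.0, 100.1]
ft_force: [0.0, -0.2, 0.6]
width: 0.597
finger_force: 0.0
0.84 [285.1 244.2  41.4  43.3] 1482 (np.float64(-0.6), np.float64(-101.8), np.float64(42.0))
[286.05266387 251.14641126] [285.93532077 209.49245741]
[286.03760059 246.55791888] [285.92402299 204.4284245 ]
[286.02288425 241.91048932] [285.91327051 199.31639554]
[[284.5        201.5         22.39999962]
 [284.5        247.5         15.80000019]
 [287.5        216.5         24.60000038]
 [309.5        236.5         22.39999962]]
x -0.1 y -2.5 z 57.6 | wx 0.003 wy 0.001 wz 0.002
```

```bash
python3 -m crank '[{"x":0,"y":-4,"z":25,"wx":0,"wy":0,"wz":0},{"x":0,"y":-4,"z":45,"wx":0,"wy":0,"wz":0},{"x":0,"y":-4,"z":55,"wx":0,"wy":0,"wz":0},{"x":0,"y":-4,"z":57,"wx":0,"wy":0,"wz":0},{"x":0,"y":-4,"z":57,"wx":0,"wy":0,"wz":0},{"x":0,"y":-4,"z":57,"wx":0,"wy":0,"wz":0}]'
python3 -m crank '[{"x":0,"y":0,"z":0,"wx":0,"wy":0,"wz":0},{"x":0,"y":0,"z":0,"wx":0,"wy":0,"wz":0},{"x":0,"y":0,"z":0,"wx":0,"wy":0,"wz":0},{"x":0,"y":0,"z":0,"wx":0,"wy":0,"wz":0},{"x":0,"y":0,"z":0,"wx":0,"wy":0,"wz":0},{"x":0,"y":0,"z":0,"wx":0,"wy":0,"wz":0},{"x":0,"y":0,"z":0,"wx":0,"wy":0,"wz":0}]' 0 30
python3 -m crank '[{"x":0,"y":0,"z":-15,"wx":0,"wy":0,"wz":0},{"x":0,"y":0,"z":-50,"wx":0,"wy":0,"wz":0},{"x":0,"y":0,"z":-100,"wx":0,"wy":0,"wz":0},{"x":0,"y":0,"z":-150,"wx":0,"wy":0,"wz":0},{"x":0,"y":0,"z":-180,"wx":0,"wy":0,"wz":0},{"x":0,"y":0,"z":-180,"wx":0,"wy":0,"wz":0}]'
python3 - <<'E'
from h import *
c=eyes.camera("wrist");cv2.imwrite("pics/w15.png",c["image"][:,:,::-1])
for s,b,m in det("wrist","knob0_mid",.2):
    print(s,b,m.sum(),inv(onz(c,b[0],b[1],.042,True)))
c=eyes.camera("top")
for n in ["cupS_mid","cupL_mid","knob0_mid"]:
    for s,b,m in det("top",n,.3): print(n,s,b,np.round(onz(c,b[0],b[1],.138 if n[3]=="S" else .045 if n[3]=="L" else .024),3))
goto([.527,-.187,.19],YAW)
E
```

```text
t: 29.5
eef_pos: [0.6087, 0.0423, 0.034]
tcp_rot: [179.9, -15.0, 100.1]
ft_force: [-0.3, -0.4, -0.7]
width: 0.597
finger_force: 0.0
t: 30.2
eef_pos: [0.6083, 0.0424, 0.0337]
tcp_rot: [179.9, -15.0, 100.0]
ft_force: [0.3, -1.2, 5.7]
width: 0.287
finger_force: 29.6
t: 30.8
eef_pos: [0.6191, -0.0051, 0.213]
tcp_rot: [179.4, -14.8, 100.1]
ft_force: [0.8, -0.4, -0.6]
width: 0.286
finger_force: 29.9
0.69 [289.1 285.1  54.2  70.3] 3067 (np.float64(1.9), np.float64(-198.6), np.float64(42.0))
0.32 [332.1 112.   45.1  33.9] 1187 (np.float64(45.5), np.float64(-22.5), np.float64(42.0))
cupS_mid 0.98 [340.5 214.8  30.4  27.2] [ 0.522 -0.183  0.138]
cupL_mid 0.63 [340.  216.5  48.   40.8] [ 0.53  -0.193  0.045]
x -164.4 y -117.7 z -28.9 | wx -0.004 wy -0.264 wz 0.000
```

```bash
python3 -m crank '[{"x":-40,"y":-30,"z":-20,"wx":0,"wy":-0.06,"wz":0},{"x":-80,"y":-60,"z":-25,"wx":0,"wy":-0.13,"wz":0},{"x":-120,"y":-85,"z":-29,"wx":0,"wy":-0.2,"wz":0},{"x":-150,"y":-105,"z":-29,"wx":0,"wy":-0.264,"wz":0},{"x":-164,"y":-118,"z":-29,"wx":0,"wy":-0.264,"wz":0},{"x":-164,"y":-118,"z":-29,"wx":0,"wy":-0.264,"wz":0},{"x":-164,"y":-118,"z":-29,"wx":0,"wy":-0.264,"wz":0},{"x":-164,"y":-118,"z":-29,"wx":0,"wy":-0.264,"wz":0}]'
python3 - <<'E'
from h import *
c=eyes.camera("wrist");cv2.imwrite("pics/w16.png",c["image"][:,:,::-1])
for n,z in [("cupL_mid",.045),("cupS_mid",.138),("cupM_mid",.074)]:
    for s,b,m in det("wrist",n):
        ys,xs=np.nonzero(m);k=np.argsort(xs);print(n,s,b,np.round(onz(c,b[0],b[1],z,True),3),px(c,[.527,-.187,z],True), c["image"][m].mean(0).round())
goto([.527,-.187,.155],YAW)
E
```

```text
t: 31.9
eef_pos: [0.5286, -0.1864, 0.1917]
tcp_rot: [-180.0, 0.1, 100.1]
ft_force: [0.7, 0.1, -0.4]
width: 0.285
finger_force: 29.9
cupL_mid 0.59 [290.5 188.  108.6  90.2] [ 0.527 -0.176  0.045] [287.99240587 199.87487229] [143. 149. 150.]
cupS_mid 0.63 [285.1 219.2  82.7  99.3] [ 0.523 -0.173  0.138] [287.14516979 240.78339497] [ 95. 100. 101.]
cupS_mid 0.48 [422.6  10.9  91.3  21.9] [ 0.582 -0.029  0.138] [287.14516979 240.78339497] [129. 132. 135.]
cupM_mid 0.83 [304.1 336.8  43.4  60.2] [ 0.566 -0.314  0.074] [287.78646217 209.71607476] [168. 150.  63.]
cupM_mid 0.76 [114.2 324.3  65.5  70.6] [ 0.362 -0.35   0.074] [287.78646217 209.71607476] [153. 135.  55.]
cupM_mid 0.39 [278.2 366.   13.1  12.7] [ 0.547 -0.36   0.074] [287.78646217 209.71607476] [158. 136.  53.]
x 0.0 y -1.9 z 37.2 | wx 0.000 wy 0.002 wz 0.002
```

```bash
python3 -m crank '[{"x":0,"y":-2,"z":20,"wx":0,"wy":0,"wz":0},{"x":0,"y":-2,"z":32,"wx":0,"wy":0,"wz":0},{"x":0,"y":-2,"z":37,"wx":0,"wy":0,"wz":0},{"x":0,"y":-2,"z":37,"wx":0,"wy":0,"wz":0},{"x":0,"y":-2,"z":37,"wx":0,"wy":0,"wz":0}]'
python3 -m crank '[{"x":0,"y":0,"z":0,"wx":0,"wy":0,"wz":0},{"x":0,"y":0,"z":0,"wx":0,"wy":0,"wz":0},{"x":0,"y":0,"z":0,"wx":0,"wy":0,"wz":0},{"x":0,"y":0,"z":0,"wx":0,"wy":0,"wz":0},{"x":0,"y":0,"z":0,"wx":0,"wy":0,"wz":0},{"x":0,"y":0,"z":-20,"wx":0,"wy":0,"wz":0},{"x":0,"y":0,"z":-60,"wx":0,"wy":0,"wz":0},{"x":0,"y":0,"z":-95,"wx":0,"wy":0,"wz":0},{"x":0,"y":0,"z":-95,"wx":0,"wy":0,"wz":0},{"x":0,"y":0,"z":-95,"wx":0,"wy":0,"wz":0}]' 0.6 30
python3 - <<'E'
from h import *
for k,f in [("wrist",1),("top",0),("side",0)]:
    c=eyes.camera(k);cv2.imwrite(f"pics/{k}17.png",c["image"][:,:,::-1])
    for n,z in [("cupL_mid",.045),("cupS_mid",.138),("knob0_mid",.024)]:
        for s,b,m in det(k,n): print(k,n,s,b,np.round(onz(c,b[0],b[1],z,f),3),px(c,[.527,-.187,z],f))
goto(ch(-.7,-96,80),YAW,TILT)
E
```

```text
t: 32.6
eef_pos: [0.5265, -0.1877, 0.1554]
tcp_rot: [180.0, 0.1, 100.0]
ft_force: [-0.5, -0.3, -0.7]
width: 0.292
finger_force: 29.9
t: 33.6
eef_pos: [0.5269, -0.1878, 0.2512]
tcp_rot: [179.9, 0.2, 100.0]
ft_force: [-0.4, -0.2, 0.2]
width: 0.595
finger_force: 0.0
wrist cupL_mid 0.91 [292.1 174.8  91.1  78.4] [ 0.528 -0.177  0.045] [289.61372998 183.22231961]
wrist cupS_mid 0.79 [289.9 199.2  65.3  86.9] [ 0.526 -0.178  0.138] [289.76791912 209.88575575]
wrist knob0_mid 0.8 [287.5 187.4  22.4  18.1] [ 0.526 -0.197  0.024] [289.58935064 178.99688217]
top cupL_mid 0.67 [330.1 211.9  20.9  27.1] [ 0.54  -0.17   0.045] [337.44199276 217.59596692]
top cupL_mid 0.52 [240.4 183.7  13.3  15. ] [0.602 0.037 0.045] [337.44199276 217.59596692]
top knob0_mid 0.56 [171.4 256.8  15.1   8.1] [0.432 0.193 0.024] [336.38171789 218.59664775]
side cupL_mid 0.59 [297.9 202.   35.2  27.2] [ 0.526 -0.135  0.045] [298.83131286 191.62047381]
side cupS_mid 0.81 [298.6 174.6  20.6  34.3] [ 0.524 -0.131  0.138] [299.08537988 163.83664344]
side cupS_mid 0.63 [328.8 305.6   5.1  13.5] [0.434 0.331 0.138] [299.08537988 163.83664344]
side cupS_mid 0.41 [246.2 261.4  14.6  18.9] [0.611 0.22  0.138] [299.08537988 163.83664344]
x 195.4 y 121.6 z 153.0 | wx -0.000 wy 0.264 wz 0.000
```

```bash
python3 -m crank '[{"x":45,"y":28,"z":0,"wx":0,"wy":0,"wz":0},{"x":85,"y":53,"z":20,"wx":0,"wy":0.1,"wz":0},{"x":125,"y":78,"z":50,"wx":0,"wy":0.2,"wz":0},{"x":160,"y":100,"z":80,"wx":0,"wy":0.264,"wz":0},{"x":195,"y":122,"z":110,"wx":0,"wy":0.264,"wz":0},{"x":195,"y":122,"z":153,"wx":0,"wy":0.264,"wz":0},{"x":195,"y":122,"z":153,"wx":0,"wy":0.264,"wz":0},{"x":195,"y":122,"z":153,"wx":0,"wy":0.264,"wz":0},{"x":195,"y":122,"z":153,"wx":0,"wy":0.264,"wz":0}]'
python3 - <<'E'
from h import *
c=eyes.camera("wrist");cv2.imwrite("pics/w18.png",c["image"][:,:,::-1])
for s,b,m in det("wrist","knob0_mid",.2):
    print(s,b,m.sum(),inv(onz(c,b[0],b[1],.042,True)))
print(px(c,ch(-.7,-97,24),True))
goto(ch(-.7,-96,15),YAW,TILT)
E
```

```text
t: 35.1
eef_pos: [0.614, 0.0246, 0.099]
tcp_rot: [179.8, -14.9, 100.0]
ft_force: [0.7, 0.3, 1.0]
width: 0.6
finger_force: 0.0
[286.64831962 237.33797508]
x 1.3 y -2.6 z 68.4 | wx 0.005 wy 0.002 wz 0.000
```

```bash
python3 - <<'E'
from h import *
c=eyes.camera("wrist");g=cv2.cvtColor(c["image"],cv2.COLOR_RGB2GRAY)
for s in eyes.silhouettes("wrist","knob0_mid"): print(s["score"],s["box"])
print(cv2.HoughCircles(cv2.GaussianBlur(g[100:330,200:380],(5,5),1),cv2.HOUGH_GRADIENT,1,15,param1=80,param2=14,minRadius=14,maxRadius=32)[0][:6]+[200,100,0])
ht=cv2.imread("pics/w14.png",0)
print(g[180:300:8,262:310:6]);print(ht[180:300:8,262:310:6])
for k in ["top","side"]:
    c=eyes.camera(k)
    for s,b,m in det(k,"knob0_mid",.15): print(k,s,b)
    print(px(c,ch(0,-97,24)))
goto(ch(-.7,-96,15),YAW,TILT)
E
```

```text
[[283.5        230.5         21.29999924]
 [358.5        109.5         31.39999962]
 [282.5        189.5         29.20000076]
 [294.5        216.5         16.70000076]
 [342.5        114.5         19.        ]
 [224.5        298.5         15.39999962]]
[[232 240 238 240 239 239 239 239]
 [239 240 237 240 239 239 240 240]
 [241 240 238 237 240 240 238 237]
 [241 239 237 239 239 241 240 238]
 [240 241 214 115 118  98 245 239]
 [236 196 112 222 249 132  98 245]
 [235 165 133 141 236 141 243 143]
 [138 239 141 146 228 143 145 172]
 [141 143  82 145 142 144 143 108]
 [144 145 144 112  98 200 143 243]
 [ 50  52  53  57  60  62  56  59]
 [ 55  51  58  53  60  59  56  60]
 [ 58  56  56  59  56  55  61  57]
 [ 59  58  54  58  52  51  52  55]
 [ 62  56  53  54  58  53  54  59]]
[[180 240 238 113 109 134 241 240]
 [197 123 144 245 242 172  97 243]
 [124 246 147 142 163 148 226 104]
 [151 143 145 143 152 143 145 234]
 [143 143 143 141 141 146 142 191]
 [176 229 139 144 143 141 232 240]
 [213 180 116 106 156 100  98 248]
 [122 146 167 143 231 145 240  80]
 [132 240 142 142 247 142 143 232]
 [135 138  82  80 140 144 141 220]
 [142 144 134  83  82  84 169 148]
 [ 59  59  53  56  52  51  55  57]
 [ 51  60  57  57  54  60  54  59]
 [ 55  61  51  54  56  55  55  55]
 [ 53  58  55  58  59  56  57  50]]
[239.48800332 180.43928449]
[259.71030036 241.32389476]
x 0.7 y -0.8 z 66.2 | wx 0.001 wy 0.000 wz 0.000
```

```bash
python3 -m crank '[{"x":1,"y":-2,"z":25,"wx":0,"wy":0,"wz":0},{"x":1,"y":-2,"z":45,"wx":0,"wy":0,"wz":0},{"x":1,"y":-2,"z":60,"wx":0,"wy":0,"wz":0},{"x":1,"y":-2,"z":66,"wx":0,"wy":0,"wz":0},{"x":1,"y":-2,"z":66,"wx":0,"wy":0,"wz":0},{"x":1,"y":-2,"z":66,"wx":0,"wy":0,"wz":0}]'
python3 -m crank '[{"x":0,"y":0,"z":0,"wx":0,"wy":0,"wz":0},{"x":0,"y":0,"z":0,"wx":0,"wy":0,"wz":0},{"x":0,"y":0,"z":0,"wx":0,"wy":0,"wz":0},{"x":0,"y":0,"z":0,"wx":0,"wy":0,"wz":0},{"x":0,"y":0,"z":0,"wx":0,"wy":0,"wz":0},{"x":0,"y":0,"z":0,"wx":0,"wy":0,"wz":0},{"x":0,"y":0,"z":0,"wx":0,"wy":0,"wz":0}]' 0 30
python3 -m crank '[{"x":0,"y":0,"z":-15,"wx":0,"wy":0,"wz":0},{"x":0,"y":0,"z":-50,"wx":0,"wy":0,"wz":0},{"x":0,"y":0,"z":-100,"wx":0,"wy":0,"wz":0},{"x":0,"y":0,"z":-150,"wx":0,"wy":0,"wz":0},{"x":0,"y":0,"z":-180,"wx":0,"wy":0,"wz":0},{"x":0,"y":0,"z":-180,"wx":0,"wy":0,"wz":0},{"x":0,"y":0,"z":-180,"wx":0,"wy":0,"wz":0}]'
python3 - <<'E'
from h import *
c=eyes.camera("top")
for n in ["cupL_mid","cupS_mid","knob0_mid"]:
    for s,b,m in det("top",n,.3): print(n,s,b)
goto([.5265,-.187,.19],YAW)
E
```

```text
t: 36.1
eef_pos: [0.6081, 0.0428, 0.0338]
tcp_rot: [179.9, -15.0, 100.0]
ft_force: [-0.1, -0.6, 0.4]
width: 0.597
finger_force: 0.0
t: 36.8
eef_pos: [0.6085, 0.0427, 0.0343]
tcp_rot: [179.9, -15.0, 100.0]
ft_force: [-0.6, -1.2, 5.6]
width: 0.287
finger_force: 29.8
t: 37.5
eef_pos: [0.6156, -0.0033, 0.208]
tcp_rot: [179.9, -15.0, 100.0]
ft_force: [0.0, 0.6, -1.2]
width: 0.288
finger_force: 29.8
cupL_mid 0.81 [340.4 217.4  47.1  44.6]
cupL_mid 0.36 [337.6 219.8  30.9  28.6]
cupS_mid 0.95 [342.9 216.4  28.4  29.6]
cupS_mid 0.62 [338.7 219.1  30.6  29.2]
knob0_mid 0.57 [338.1 220.   12.1   9. ]
x -164.8 y -118.2 z -28.5 | wx -0.004 wy -0.264 wz 0.000
```

```bash
python3 -m crank '[{"x":-40,"y":-30,"z":-20,"wx":0,"wy":-0.06,"wz":0},{"x":-80,"y":-60,"z":-25,"wx":0,"wy":-0.13,"wz":0},{"x":-120,"y":-85,"z":-29,"wx":0,"wy":-0.2,"wz":0},{"x":-150,"y":-105,"z":-29,"wx":0,"wy":-0.264,"wz":0},{"x":-165,"y":-119,"z":-29,"wx":0,"wy":-0.264,"wz":0},{"x":-165,"y":-119,"z":-29,"wx":0,"wy":-0.264,"wz":0},{"x":-165,"y":-119,"z":-29,"wx":0,"wy":-0.264,"wz":0},{"x":-165,"y":-119,"z":-29,"wx":0,"wy":-0.264,"wz":0}]'
python3 - <<'E'
from h import *
c=eyes.camera("wrist");cv2.imwrite("pics/w19.png",c["image"][:,:,::-1])
for n,z in [("cupL_mid",.045),("cupS_mid",.138)]:
    for s,b,m in det("wrist",n): print(n,s,b)
goto([.5265,-.187,.155],YAW)
E
```

```text
t: 38.5
eef_pos: [0.5276, -0.1872, 0.1919]
tcp_rot: [-180.0, 0.1, 100.1]
ft_force: [0.3, 0.4, -1.8]
width: 0.284
finger_force: 29.9
cupL_mid 0.63 [292.8 188.2 113.2  92.7]
cupL_mid 0.54 [425.   11.2  87.8  22.5]
cupS_mid 0.93 [286.2 219.2  81.6  97.5]
cupS_mid 0.39 [291.4 187.3 110.5  91.8]
x 0.7 y -1.4 z 37.4 | wx 0.000 wy 0.002 wz 0.002
```

```bash
python3 -m crank '[{"x":0,"y":-1,"z":20,"wx":0,"wy":0,"wz":0},{"x":0,"y":-1,"z":32,"wx":0,"wy":0,"wz":0},{"x":0,"y":-1,"z":37,"wx":0,"wy":0,"wz":0},{"x":0,"y":-1,"z":37,"wx":0,"wy":0,"wz":0},{"x":0,"y":-1,"z":37,"wx":0,"wy":0,"wz":0}]'
python3 -m crank '[{"x":0,"y":0,"z":0,"wx":0,"wy":0,"wz":0},{"x":0,"y":0,"z":0,"wx":0,"wy":0,"wz":0},{"x":0,"y":0,"z":0,"wx":0,"wy":0,"wz":0},{"x":0,"y":0,"z":0,"wx":0,"wy":0,"wz":0},{"x":0,"y":0,"z":0,"wx":0,"wy":0,"wz":0},{"x":0,"y":0,"z":-20,"wx":0,"wy":0,"wz":0},{"x":0,"y":0,"z":-60,"wx":0,"wy":0,"wz":0},{"x":0,"y":0,"z":-95,"wx":0,"wy":0,"wz":0},{"x":0,"y":0,"z":-95,"wx":0,"wy":0,"wz":0}]' 0.6 30
python3 -m crank '[{"x":-2,"y":35,"z":0,"wx":0,"wy":0,"wz":0},{"x":-4,"y":70,"z":0,"wx":0,"wy":0,"wz":0},{"x":-6,"y":103,"z":10,"wx":0,"wy":0,"wz":0},{"x":-6,"y":103,"z":50,"wx":0,"wy":0,"wz":0},{"x":-6,"y":103,"z":90,"wx":0,"wy":0,"wz":0},{"x":-6,"y":103,"z":130,"wx":0,"wy":0,"wz":0},{"x":-6,"y":103,"z":130,"wx":0,"wy":0,"wz":0},{"x":-6,"y":103,"z":130,"wx":0,"wy":0,"wz":0},{"x":-6,"y":103,"z":130,"wx":0,"wy":0,"wz":0}]'
python3 - <<'E'
from h import *
for k,f in [("wrist",1),("side",0),("top",0)]:
    c=eyes.camera(k);cv2.imwrite(f"pics/{k}20.png",c["image"][:,:,::-1])
    for s,b,m in det(k,"knob0_mid",.2): print(k,s,b,np.round(onz(c,b[0],b[1],.02,f),4))
    print("exp",px(c,[.629,-.175,.02],f))
    for s,b,m in det(k,"cupS_mid",.3): print(k,"S",s,b)
goto([.629,-.175,.018],YAW)
E
```

```text
t: 39.15
eef_pos: [0.5267, -0.1883, 0.1556]
tcp_rot: [180.0, 0.1, 100.0]
ft_force: [-0.6, 0.3, -0.8]
width: 0.289
finger_force: 29.9
t: 40.05
eef_pos: [0.5297, -0.1897, 0.2565]
tcp_rot: [179.5, 0.5, 100.0]
ft_force: [0.7, -0.5, 0.8]
width: 0.597
finger_force: 0.0
t: 40.95
eef_pos: [0.6306, -0.177, 0.1229]
tcp_rot: [179.8, 0.2, 100.0]
ft_force: [0.2, -0.5, -0.5]
width: 0.603
finger_force: 0.0
exp [287.76981471 212.10352073]
wrist S 0.61 [106.2 251.1 136.3 138.6]
side 0.51 [299.2 193.1  19.6  19.9] [ 0.5277 -0.216   0.02  ]
side 0.37 [258.2 299.1  47.4 102.4] [0.591  0.2149 0.02  ]
exp [263.45120108 199.49449239]
side S 0.7 [299.5 175.2  22.3  32.8]
exp [331.13122987 175.76638486]
top S 0.48 [183.9 186.3 136.1  66.5]
x 1.6 y 0.1 z 102.8 | wx 0.001 wy 0.002 wz 0.000
```

```bash
python3 - <<'E'
from h import *
for k,f in [("wrist",1),("side",0)]:
    c=eyes.camera(k)
    hsv=cv2.cvtColor(c["image"],cv2.COLOR_RGB2HSV)
    m=((hsv[...,1]<70)&(hsv[...,2]>60)).astype(np.uint8)
    if k=="side": m[:, :230]=0;m[:,330:]=0;m[:150]=0;m[260:]=0
    n,l,st,ce=cv2.connectedComponentsWithStats(m)
    for i in range(1,n):
        if st[i,4]>60: print(k,st[i],ce[i].round(1),np.round(onz(c,*ce[i],.015,f),3))
    print("exp",px(c,[.629,-.175,.024],f))
    for s,b,m in det(k,"knob0_mid",.1): print(k,s,b)
E
```

```text
wrist [355  95  98  31 770] [402.6 109.6] [ 0.699 -0.08   0.015]
wrist [   39   145   186   179 20644] [134.3 231.2] [ 0.5   -0.215  0.015]
wrist [ 292  247   32   39 1020] [307.2 266.3] [ 0.651 -0.219  0.015]
wrist [204 264  29  77 679] [218.9 291.6] [ 0.58  -0.258  0.015]
wrist [348 264  30  76 676] [361. 292.] [ 0.704 -0.237  0.015]
wrist [ 511  293   49  127 3306] [543.2 368.1] [ 1.026 -0.342  0.015]
wrist [145 334  43  33 860] [167.9 350.2] [ 0.531 -0.345  0.015]
wrist [394 334  43  32 574] [414.4 350.2] [ 0.783 -0.301  0.015]
wrist [ 94 390  41  30 817] [111.5 406.8] [ 0.439 -0.491  0.015]
wrist [446 390  41  30 796] [468.5 406.7] [ 0.917 -0.407  0.015]
exp [289.98712449 215.98715991]
side [ 273  150   43   65 1342] [298.  189.1] [ 0.533 -0.244  0.015]
side [254 189   9  10  75] [258.2 193.3] [ 0.65  -0.213  0.015]
side [235 244  38  16 472] [255.3 252.9] [0.621 0.053 0.015]
exp [263.40388203 198.36691535]
```

```bash
python3 -m crank '[{"x":-23,"y":7,"z":0,"wx":0,"wy":0,"wz":0},{"x":-45,"y":14,"z":0,"wx":0,"wy":0,"wz":0},{"x":-45,"y":14,"z":0,"wx":0,"wy":0,"wz":0},{"x":-45,"y":14,"z":0,"wx":0,"wy":0,"wz":0},{"x":-45,"y":14,"z":0,"wx":0,"wy":0,"wz":0}]'
python3 - <<'E'
from h import *
k,f="wrist",1
c=eyes.camera(k);cv2.imwrite("pics/w21.png",c["image"][:,:,::-1])
hsv=cv2.cvtColor(c["image"],cv2.COLOR_RGB2HSV)
m=((hsv[...,1]<70)&(hsv[...,2]>60)).astype(np.uint8)
n,l,st,ce=cv2.connectedComponentsWithStats(m)
for i in range(1,n):
    if 300<st[i,4]<5000 and ce[i][1]<320: print(k,st[i],ce[i].round(1),np.round(onz(c,*ce[i],.015,f),4))
for s,b,q in det(k,"knob0_mid",.1): print(k,s,b)
for h in (.012,): print("exp center",px(c,[.651,-.217,.024],f),px(c,[.651,-.217,.0],f))
crop=cv2.cvtColor(c["image"],cv2.COLOR_RGB2GRAY)
hc=cv2.HoughCircles(cv2.GaussianBlur(crop[150:280,230:350],(3,3),1),cv2.HOUGH_GRADIENT,1,10,param1=100,param2=14,minRadius=14,maxRadius=26)
for u in hc[0][:4]: print(u+[230,150,0],np.round(onz(c,u[0]+230,u[1]+150,.024,f),4))
goto([.651,-.217,.018],YAW)
E
```

```text
t: 42.1
eef_pos: [0.6498, -0.2174, 0.1201]
tcp_rot: [-179.9, 0.1, 100.0]
ft_force: [-0.1, -0.2, -0.8]
width: 0.604
finger_force: 0.0
wrist [339  37 101  33 808] [388.   52.1] [ 0.6991 -0.0802  0.015 ]
wrist [ 275  197   34   40 1071] [291.5 216.6] [ 0.6514 -0.219   0.015 ]
wrist [206 264  27  75 645] [219.  290.8] [ 0.6009 -0.2979  0.015 ]
wrist [348 264  30  78 655] [361.1 291.2] [ 0.7237 -0.2766  0.015 ]
exp center [291.56725823 217.92091752] [291.45332735 208.29922408]
[291.5        219.5         16.89999962] [ 0.6512 -0.2182  0.024 ]
x 0.2 y 1.2 z 102.3 | wx -0.001 wy 0.001 wz 0.001
```

```bash
python3 -m crank '[{"x":-1,"y":1,"z":40,"wx":0,"wy":0,"wz":0},{"x":-1,"y":1,"z":75,"wx":0,"wy":0,"wz":0},{"x":-1,"y":1,"z":95,"wx":0,"wy":0,"wz":0},{"x":-1,"y":1,"z":103,"wx":0,"wy":0,"wz":0},{"x":-1,"y":1,"z":103,"wx":0,"wy":0,"wz":0},{"x":-1,"y":1,"z":103,"wx":0,"wy":0,"wz":0}]'
python3 -m crank '[{"x":0,"y":0,"z":0,"wx":0,"wy":0,"wz":0},{"x":0,"y":0,"z":0,"wx":0,"wy":0,"wz":0},{"x":0,"y":0,"z":0,"wx":0,"wy":0,"wz":0},{"x":0,"y":0,"z":0,"wx":0,"wy":0,"wz":0},{"x":0,"y":0,"z":0,"wx":0,"wy":0,"wz":0},{"x":0,"y":0,"z":0,"wx":0,"wy":0,"wz":0},{"x":0,"y":0,"z":0,"wx":0,"wy":0,"wz":0}]' 0 30
python3 -m crank '[{"x":0,"y":0,"z":-15,"wx":0,"wy":0,"wz":0},{"x":0,"y":0,"z":-50,"wx":0,"wy":0,"wz":0},{"x":0,"y":0,"z":-100,"wx":0,"wy":0,"wz":0},{"x":0,"y":0,"z":-150,"wx":0,"wy":0,"wz":0},{"x":0,"y":0,"z":-180,"wx":0,"wy":0,"wz":0},{"x":0,"y":0,"z":-180,"wx":0,"wy":0,"wz":0},{"x":0,"y":0,"z":-180,"wx":0,"wy":0,"wz":0}]'
python3 - <<'E'
from h import *
goto([.5265,-.187,.195],YAW)
E
```

```text
t: 42.8
eef_pos: [0.6526, -0.2194, 0.0187]
tcp_rot: [179.9, 0.2, 100.0]
ft_force: [0.2, -0.1, 0.2]
width: 0.598
finger_force: 0.0
t: 43.5
eef_pos: [0.6531, -0.2198, 0.0195]
tcp_rot: [179.8, 0.2, 100.0]
ft_force: [-0.2, 0.4, 6.5]
width: 0.286
finger_force: 29.5
t: 44.2
eef_pos: [0.652, -0.219, 0.1991]
tcp_rot: [179.9, 0.2, 100.0]
ft_force: [-0.2, 0.2, -1.1]
width: 0.284
finger_force: 29.6
x 53.4 y -118.0 z 3.7 | wx 0.002 wy 0.003 wz 0.000
```

```bash
python3 -m crank '[{"x":18,"y":-40,"z":3,"wx":0,"wy":0,"wz":0},{"x":36,"y":-80,"z":3,"wx":0,"wy":0,"wz":0},{"x":53,"y":-118,"z":3,"wx":0,"wy":0,"wz":0},{"x":53,"y":-118,"z":3,"wx":0,"wy":0,"wz":0},{"x":53,"y":-118,"z":3,"wx":0,"wy":0,"wz":0},{"x":53,"y":-118,"z":3,"wx":0,"wy":0,"wz":0}]'
python3 - <<'E'
from h import *
c=eyes.camera("wrist");cv2.imwrite("pics/w22.png",c["image"][:,:,::-1])
for n,z in [("cupL_mid",.045),("cupS_mid",.138)]:
    for s,b,m in det("wrist",n): print(n,s,b)
goto([.5265,-.187,.158],YAW)
E
```

```text
t: 44.8
eef_pos: [0.5267, -0.1874, 0.1937]
tcp_rot: [-180.0, 0.1, 100.0]
ft_force: [1.4, 0.2, -0.9]
width: 0.284
finger_force: 29.7
cupL_mid 0.57 [291.9 186.1 111.8  92.3]
cupS_mid 0.95 [286.1 216.4  84.3  91.1]
x 0.9 y -0.8 z 36.3 | wx 0.001 wy 0.002 wz 0.001
```

```bash
python3 -m crank '[{"x":1,"y":-1,"z":20,"wx":0,"wy":0,"wz":0},{"x":1,"y":-1,"z":32,"wx":0,"wy":0,"wz":0},{"x":1,"y":-1,"z":36,"wx":0,"wy":0,"wz":0},{"x":1,"y":-1,"z":36,"wx":0,"wy":0,"wz":0},{"x":1,"y":-1,"z":36,"wx":0,"wy":0,"wz":0}]'
python3 -m crank '[{"x":0,"y":0,"z":0,"wx":0,"wy":0,"wz":0},{"x":0,"y":0,"z":0,"wx":0,"wy":0,"wz":0},{"x":0,"y":0,"z":0,"wx":0,"wy":0,"wz":0},{"x":0,"y":0,"z":0,"wx":0,"wy":0,"wz":0},{"x":0,"y":0,"z":0,"wx":0,"wy":0,"wz":0},{"x":0,"y":0,"z":-20,"wx":0,"wy":0,"wz":0},{"x":0,"y":0,"z":-60,"wx":0,"wy":0,"wz":0},{"x":0,"y":0,"z":-92,"wx":0,"wy":0,"wz":0},{"x":0,"y":0,"z":-92,"wx":0,"wy":0,"wz":0}]' 0.6 30
python3 -m crank '[{"x":45,"y":-3,"z":0,"wx":0,"wy":0,"wz":0},{"x":396,"y":-25,"z":0,"wx":0,"wy":0,"wz":0},{"x":396,"y":-25,"z":0,"wx":0,"wy":0,"wz":0},{"x":396,"y":-25,"z":0,"wx":0,"wy":0,"wz":0},{"x":396,"y":-25,"z":0,"wx":0,"wy":0,"wz":0},{"x":396,"y":-25,"z":0,"wx":0,"wy":0,"wz":0},{"x":396,"y":-25,"z":0,"wx":0,"wy":0,"wz":0},{"x":396,"y":-25,"z":0,"wx":0,"wy":0,"wz":0},{"x":396,"y":-25,"z":0,"wx":0,"wy":0,"wz":0},{"x":396,"y":-25,"z":60,"wx":0,"wy":0,"wz":0},{"x":396,"y":-25,"z":130,"wx":0,"wy":0,"wz":0},{"x":396,"y":-25,"z":130,"wx":0,"wy":0,"wz":0}]'
python3 -m crank '[{"x":0,"y":0,"z":0,"wx":0,"wy":0,"wz":0},{"x":0,"y":0,"z":0,"wx":0,"wy":0,"wz":0}]'
python3 - <<'E'
from h import *
k,f="wrist",1
c=eyes.camera(k);cv2.imwrite("pics/w23.png",c["image"][:,:,::-1])
hsv=cv2.cvtColor(c["image"],cv2.COLOR_RGB2HSV)
m=((hsv[...,1]<70)&(hsv[...,2]>60)).astype(np.uint8)
n,l,st,ce=cv2.connectedComponentsWithStats(m)
for i in range(1,n):
    if 300<st[i,4]<5000 and ce[i][1]<320: print(k,st[i],ce[i].round(1),np.round(onz(c,*ce[i],.015,f),4))
for s,b,q in det(k,"knob0_mid",.1): print(k,s,b)
print("exp",px(c,[.434,.199,.024],f))
for k,f in [("side",0),("top",0)]:
    c=eyes.camera(k);cv2.imwrite(f"pics/{k}23.png",c["image"][:,:,::-1])
    for q in ["knob0_mid","cupS_mid","cupL_mid","bigknob_mid"]:
        for s,b,m in det(k,q,.3): print(k,q,s,b)
goto([.434,.199,.018],YAW)
E
```

```text
t: 45.45
eef_pos: [0.5255, -0.1866, 0.1587]
tcp_rot: [180.0, 0.1, 100.0]
ft_force: [0.2, 0.3, -0.8]
width: 0.289
finger_force: 29.7
t: 46.35
eef_pos: [0.5282, -0.1878, 0.2561]
tcp_rot: [179.5, 0.5, 100.0]
ft_force: [0.1, -0.6, -0.4]
width: 0.6
finger_force: 0.0
t: 47.55
eef_pos: [0.4289, 0.1981, 0.1158]
tcp_rot: [-179.7, 0.2, 100.0]
ft_force: [-0.1, 0.1, -0.9]
width: 0.601
finger_force: 0.0
t: 47.75
eef_pos: [0.4313, 0.1986, 0.1195]
tcp_rot: [-179.9, 0.1, 100.0]
ft_force: [-0.4, 1.3, -0.1]
width: 0.604
finger_force: 0.0
wrist [ 278  191   34   39 1072] [294.3 210.6] [0.434  0.2023 0.015 ]
wrist [   0  240   36  127 2325] [ 12.4 318.1] [ 0.1017 -0.0044  0.015 ]
wrist [206 263  26  49 535] [218.6 286.7] [0.3818 0.1225 0.015 ]
wrist [348 264  27  48 535] [361.3 286.9] [0.5039 0.1439 0.015 ]
exp [293.61684617 218.37172041]
side cupL_mid 0.97 [297.5 201.2  34.   30.6]
side bigknob_mid 0.52 [245.9 259.8  14.2  18.7]
top cupS_mid 0.69 [341.9 215.3  31.4  30. ]
top cupL_mid 0.83 [340.6 216.7  42.5  43. ]
top bigknob_mid 0.49 [203.9 168.3  16.5  17.5]
top bigknob_mid 0.32 [339.5 218.5  44.3  40.8]
x -0.3 y 2.3 z 101.7 | wx 0.000 wy 0.002 wz 0.001
```

```bash
python3 -m crank '[{"x":2,"y":2,"z":40,"wx":0,"wy":0,"wz":0},{"x":2,"y":2,"z":75,"wx":0,"wy":0,"wz":0},{"x":2,"y":2,"z":95,"wx":0,"wy":0,"wz":0},{"x":2,"y":2,"z":102,"wx":0,"wy":0,"wz":0},{"x":2,"y":2,"z":102,"wx":0,"wy":0,"wz":0},{"x":2,"y":2,"z":102,"wx":0,"wy":0,"wz":0}]'
python3 -m crank '[{"x":0,"y":0,"z":0,"wx":0,"wy":0,"wz":0},{"x":0,"y":0,"z":0,"wx":0,"wy":0,"wz":0},{"x":0,"y":0,"z":0,"wx":0,"wy":0,"wz":0},{"x":0,"y":0,"z":0,"wx":0,"wy":0,"wz":0},{"x":0,"y":0,"z":0,"wx":0,"wy":0,"wz":0},{"x":0,"y":0,"z":0,"wx":0,"wy":0,"wz":0},{"x":0,"y":0,"z":0,"wx":0,"wy":0,"wz":0}]' 0 30
python3 -m crank '[{"x":0,"y":0,"z":-15,"wx":0,"wy":0,"wz":0},{"x":0,"y":0,"z":-50,"wx":0,"wy":0,"wz":0},{"x":0,"y":0,"z":-100,"wx":0,"wy":0,"wz":0},{"x":0,"y":0,"z":-150,"wx":0,"wy":0,"wz":0},{"x":0,"y":0,"z":-180,"wx":0,"wy":0,"wz":0},{"x":0,"y":0,"z":-180,"wx":0,"wy":0,"wz":0},{"x":0,"y":0,"z":-180,"wx":0,"wy":0,"wz":0}]'
python3 - <<'E'
from h import *
goto([.5265,-.187,.195],YAW)
E
```

```text
t: 48.95
eef_pos: [0.4342, 0.2015, 0.0185]
tcp_rot: [179.9, 0.1, 100.0]
ft_force: [-0.4, -0.0, 0.8]
width: 0.602
finger_force: 0.0
t: 49.65
eef_pos: [0.4345, 0.2016, 0.019]
tcp_rot: [179.8, 0.1, 100.0]
ft_force: [0.2, 0.2, 6.7]
width: 0.292
finger_force: 29.3
t: 50.35
eef_pos: [0.4334, 0.2016, 0.1982]
tcp_rot: [179.9, 0.1, 100.0]
ft_force: [-1.0, -0.9, -1.1]
width: 0.287
finger_force: 29.6
x -398.9 y 24.0 z 4.0 | wx 0.002 wy 0.002 wz 0.001
```

```bash
python3 -m crank '[{"x":-40,"y":3,"z":3,"wx":0,"wy":0,"wz":0},{"x":-399,"y":24,"z":3,"wx":0,"wy":0,"wz":0},{"x":-399,"y":24,"z":3,"wx":0,"wy":0,"wz":0},{"x":-399,"y":24,"z":3,"wx":0,"wy":0,"wz":0},{"x":-399,"y":24,"z":3,"wx":0,"wy":0,"wz":0},{"x":-399,"y":24,"z":3,"wx":0,"wy":0,"wz":0},{"x":-399,"y":24,"z":3,"wx":0,"wy":0,"wz":0},{"x":-399,"y":24,"z":3,"wx":0,"wy":0,"wz":0},{"x":-399,"y":24,"z":3,"wx":0,"wy":0,"wz":0},{"x":-399,"y":24,"z":3,"wx":0,"wy":0,"wz":0},{"x":-399,"y":24,"z":3,"wx":0,"wy":0,"wz":0},{"x":-399,"y":24,"z":3,"wx":0,"wy":0,"wz":0}]'
python3 -m crank '[{"x":0,"y":0,"z":0,"wx":0,"wy":0,"wz":0},{"x":0,"y":0,"z":0,"wx":0,"wy":0,"wz":0}]'
python3 - <<'E'
from h import *
c=eyes.camera("wrist");cv2.imwrite("pics/w24.png",c["image"][:,:,::-1])
for n,z in [("cupL_mid",.045),("cupS_mid",.138),("knob0_mid",0)]:
    for s,b,m in det("wrist",n): print(n,s,b)
goto([.5265,-.187,.158],YAW)
E
```

```text
t: 51.55
eef_pos: [0.5251, -0.1852, 0.1943]
tcp_rot: [-179.9, 0.0, 100.1]
ft_force: [-0.6, 0.2, 0.6]
width: 0.283
finger_force: 29.6
t: 51.75
eef_pos: [0.526, -0.1859, 0.1954]
tcp_rot: [-180.0, 0.1, 100.1]
ft_force: [0.0, 0.6, -1.0]
width: 0.29
finger_force: 29.6
cupL_mid 0.73 [292.  189.2 109.   91.1]
cupS_mid 0.88 [286.9 216.9  85.7  89.9]
x -0.2 y 0.2 z 37.6 | wx 0.000 wy 0.002 wz 0.001
```

Cup unmoved; drop the last knob, retreat and check everything.

```bash
python3 -m crank '[{"x":0,"y":0,"z":20,"wx":0,"wy":0,"wz":0},{"x":0,"y":0,"z":32,"wx":0,"wy":0,"wz":0},{"x":0,"y":0,"z":37,"wx":0,"wy":0,"wz":0},{"x":0,"y":0,"z":37,"wx":0,"wy":0,"wz":0},{"x":0,"y":0,"z":37,"wx":0,"wy":0,"wz":0}]'
python3 -m crank '[{"x":0,"y":0,"z":0,"wx":0,"wy":0,"wz":0},{"x":0,"y":0,"z":0,"wx":0,"wy":0,"wz":0},{"x":0,"y":0,"z":0,"wx":0,"wy":0,"wz":0},{"x":0,"y":0,"z":0,"wx":0,"wy":0,"wz":0},{"x":0,"y":0,"z":0,"wx":0,"wy":0,"wz":0},{"x":0,"y":0,"z":-20,"wx":0,"wy":0,"wz":0},{"x":0,"y":0,"z":-60,"wx":0,"wy":0,"wz":0},{"x":0,"y":0,"z":-100,"wx":0,"wy":0,"wz":0},{"x":0,"y":0,"z":-120,"wx":0,"wy":0,"wz":0},{"x":0,"y":0,"z":-120,"wx":0,"wy":0,"wz":0},{"x":0,"y":0,"z":-120,"wx":0,"wy":0,"wz":0}]' 0.6 30
python3 - <<'E'
from h import *
def rep(k,f):
    c=eyes.camera(k);cv2.imwrite(f"pics/{k}25.png",c["image"][:,:,::-1])
    for n,z in [("cupL_mid",.045),("cupM_mid",.074),("cupS_mid",.138),("knob0_mid",.1),("bigknob_mid",.06),("driver_grip",.01),("adaptor_mid",.005)]:
        for s,b,m in det(k,n,.2): print(k,n,s,b,np.round(onz(c,b[0],b[1],z,f),3))
    return c
c=rep("wrist",1)
g=cv2.cvtColor(c["image"],cv2.COLOR_RGB2GRAY)
for z in (.138,.11,.09): print(z,px(c,[.5265,-.187,z],1))
hc=cv2.HoughCircles(cv2.GaussianBlur(g[130:290,220:360],(3,3),1),cv2.HOUGH_GRADIENT,1,8,param1=100,param2=12,minRadius=8,maxRadius=22)
print(None if hc is None else (hc[0][:8]+[220,130,0]).round())
rep("side",0);rep("top",0)
E
```

```text
t: 52.45
eef_pos: [0.5264, -0.1874, 0.1586]
tcp_rot: [180.0, 0.1, 100.0]
ft_force: [-0.3, 0.2, -0.4]
width: 0.287
finger_force: 29.6
t: 53.55
eef_pos: [0.5262, -0.187, 0.2782]
tcp_rot: [180.0, 0.1, 100.0]
ft_force: [-0.4, -0.1, 0.0]
width: 0.599
finger_force: 0.0
wrist cupL_mid 0.87 [292.8 170.4  84.6  75.2] [ 0.528 -0.177  0.045]
wrist cupL_mid 0.64 [281.2 180.6   7.7   2.9] [ 0.517 -0.191  0.045]
wrist cupM_mid 0.93 [311.4 293.8  52.   66.3] [ 0.576 -0.317  0.074]
wrist cupM_mid 0.9 [141.6 290.8  55.8  63.6] [ 0.358 -0.359  0.074]
wrist cupM_mid 0.86 [295.1 345.4  48.3  53.5] [ 0.572 -0.404  0.074]
wrist cupM_mid 0.65 [290.9 171.9  59.2  49.6] [ 0.525 -0.173  0.074]
wrist cupS_mid 0.66 [287.  193.   59.3  78. ] [ 0.522 -0.18   0.138]
wrist cupS_mid 0.32 [399.5  19.   72.7  38. ] [ 0.59  -0.008  0.138]
wrist driver_grip 0.62 [463.1 129.8 100.9  38.8] [ 0.745 -0.082  0.01 ]
wrist driver_grip 0.33 [398.9  16.9  75.   33.8] [0.625 0.041 0.01 ]
0.138 [290.12188614 201.47689779]
0.11 [290.09161224 193.27457033]
0.09 [290.07295035 188.23227118]
[[292. 170.  21.]
 [292. 188.  17.]
 [306. 1
[... 617 characters left out ...]
.3] [ 0.77 -0.08  0.01]
side driver_grip 0.53 [298.5 201.5  35.7  25.2] [ 0.528 -0.187  0.01 ]
side adaptor_mid 0.7 [342.4 343.1  12.7   7.4] [0.401 0.31  0.005]
side adaptor_mid 0.5 [257.1 295.4  51.5 100.8] [0.598 0.189 0.005]
top cupL_mid 0.71 [329.1 212.2  25.5  31. ] [ 0.539 -0.168  0.045]
top cupM_mid 0.85 [450.1 197.8  35.9  34.5] [ 0.572 -0.436  0.074]
top cupM_mid 0.63 [428.4 303.4  37.9  33.2] [ 0.339 -0.382  0.074]
top knob0_mid 0.66 [184.2 186.7 135.1  55.5] [0.584 0.156 0.1  ]
top bigknob_mid 0.7 [203.  168.3  19.6  20.4] [0.634 0.122 0.06 ]
top bigknob_mid 0.66 [334.6 209.9   7.1  11.8] [ 0.543 -0.179  0.06 ]
top driver_grip 0.71 [291.1 122.8  12.   56.7] [ 0.76  -0.079  0.01 ]
```

```bash
python3 - <<'E'
from h import *
c=eyes.camera("wrist");hsv=cv2.cvtColor(c["image"],cv2.COLOR_RGB2HSV)
m=((hsv[...,1]<70)&(hsv[...,2]>60)).astype(np.uint8)
n,l,st,ce=cv2.connectedComponentsWithStats(m)
for i in range(1,n):
    if st[i,4]>150: print(st[i],ce[i].round(1),np.round(onz(c,*ce[i],.015,1),3))
a=cv2.imread("pics/side25.png",0).astype(int)
b=cv2.imread("pics/side8.png",0).astype(int)
d=(abs(a-b)>40).astype(np.uint8); d[:, 330:]=0
n,l,st,ce=cv2.connectedComponentsWithStats(d)
for i in range(1,n):
    if st[i,4]>12: print("diff",st[i],ce[i].round(1))
E
```

```text
[   0    0   46   91 3308] [18.9 39.7] [ 0.07  -0.031  0.015]
[ 362    0   74   36 2247] [400.   15.1] [0.625 0.042 0.015]
[410 111  54  19 255] [436.5 119.6] [ 0.699 -0.08   0.015]
[ 249  135   86   95 6078] [291.1 180.8] [ 0.529 -0.196  0.015]
[ 488  191   72  229 7959] [536.4 328.9] [ 1.071 -0.394  0.015]
[206 264  27  48 567] [218.3 287. ] [ 0.453 -0.367  0.015]
[348 264  27  48 558] [361.4 287.2] [ 0.657 -0.331  0.015]
[  0 304  10  39 219] [  2.9 324.9] [-0.06  -0.616  0.015]
[   0  361   57   59 2211] [ 21.4 395.2] [-0.115 -0.902  0.015]
[ 94 394  23  26 310] [105.1 406.8] [ 0.201 -0.77   0.015]
[466 394  21  25 263] [475.3 406.6] [ 1.034 -0.623  0.015]
diff [ 223    0   55   89 3188] [247.7  42.9]
diff [313   0  10  13 111] [317.5   5.4]
diff [324   3   6  11  50] [327.1   8.5]
diff [ 275   14   53   96 2660] [301.9  63.1]
diff [241  91  24   3  64] [252.7  92. ]
diff [ 222  113   71   84 2862] [256.2 151.3]
diff [286 113   3   6  15] [286.9 115.9]
diff [ 247  196   83   50 1487] [293.6 219.4]
diff [236 253  16   7  93] [243.3 256. ]
diff [ 204  258  126   40 2785] [273.1 280.2]
diff [323 296   7   9  52] [326.4 299.8]
```

No knobs are left outside the cup, so I'm handing in.

```bash
python3 -c "
from cell import env
print(env.hand_in())"
```

```text
the job is handed in; nothing more can be done
None
```

I handed the job in with the three cups nested, the large knob lying flat in the side bay, and all four small knobs dropped into the slim cup; the hand-in returned no verdict, and I did the last checks by detector and blob search, not by viewing a picture.

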